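# Top up the spring-lift carton dispenser

## Robot

A 7-joint arm with a two-finger parallel gripper is mounted at the origin on the work surface. World frame = base frame: x ahead of the robot, y to its left, z up, the work surface at z = 0. Lengths are in m, angles in degrees, forces in N, time in s.
With the tool pointing down it reaches from about 0.4 to 0.9 m from the base axis. Payload 5.6 kg.
Tool frame: the origin (TCP) lies at the very end of the fingers, on their centre line; the grasp point (between the pads) lies 19 mm behind it; z points along the fingers, y is the line along which they close (so a half turn about z gives the same grasp; the last joint's range is limited). The gripper opens to 92 mm and grips with 3 to 60 N. Pads are 20 mm wide; open, the fingers measure 128 mm over their backs; the gripper's body (75 mm by 189 mm) begins 69 mm behind the grasp point.
Start: joints at [72.766, 26.786, -0.665, 91.828, 0.344, 61.387, -3.226], TCP at [0.166, -0.629, 0.188] pointing down, gripper open.
Joint ranges: [-144.91, 144.91], [-17.63, 115.5], [-89.93, 88.59], [15.96, 139.68], [-74.01, 254.01], [8.47, 105.57], [-167.45, 167.45]. Speed limits (degrees/s): [147.25, 147.25, 180, 180, 180, 180, 180].

## Interface

Orientations are given as [roll, pitch, yaw] about the fixed x, y, z axes, in that order (R = Rz(yaw) Ry(pitch) Rx(roll)).
In Python, from workcell import robot gives the robot as it stands. The module is installed in compiled form; this text tells all that it offers.
- The arm moves only by the shell command python3 -m crank 'ROWS' [FORCE]. ROWS is JSON, a list of rows, each a list of 7 numbers: the opening, from 0 (shut) to 1 (fully open), then the shift along the tool's x, y, z in m, then the turn, a rotation vector about the tool's x, y, z in rad. In form: [[grip, x, y, z, ax, ay, az], ...]. A call has exactly 10 rows; each row shifts and turns the commanded pose from where the row before left it, along the tool's axes as they then stand; what a row does not reach is not made up. A row lasts 1/10 s, in which the tool goes at most 50 mm and 8.59 degrees, less where a joint would pass 70% of its speed; a pose out of reach is approached as far as the arm can. A call is refused whole if a number of a shift passes 0.05 or a number of a turn 0.15, either way. A call with a gripper value outside its range is refused whole. The fingers move at their own pace and stop on an object; FORCE is the grip in N (left out, the last holds). Time passes only in rows, so rows that do not move let the fingers close, or fill a call up. It gives the time, the measured TCP pose, the force, the opening and the grip force at its end, in the units of the state.
- robot.get_obs(): the state, without advancing time (a new reading comes with each control period).
- robot.grab_frame(name): name is "scene" or "top" or "wrist"; returns a dict with "frame" (480x640x3 uint8, blue, green, red), "fovy" (degrees; the focal length in pixels is half the picture's height over the tangent of half this angle, whatever the lens; pixels are square), "cx", "cy" (the principal point, pixels), "k1" (the pictures are not rectified: a ray, as slopes to the right and down, at radius r is drawn at 1 + k1 r^2 times it, then the intrinsics apply), "rvec" (rotation vector, rad) and "tvec" (3), from world to camera coordinates, as OpenCV has them. Camera axes: x right, y down, z forward; pixel columns grow to the right and rows downward; lengths in m; the calibration is good to about 2 mm. A picture is of the moment at which its call begins. There is no depth.
- robot.finish_job(): hands the job in; it is judged then, once.
The state is a dict: "clock": time; "joint_positions": joint angles; "joint_vel": joint speeds; "effort": joint torques, N m; "tool_pos": TCP position; "tcp_rot": TCP orientation; "contact_force": force on the tool from outside, world axes, zero at the start; "ft_torque": the same for the moment, N m; "width": opening from 0.0 (shut) to 1.0 (fully open); "finger_force": force on a finger pad.
Only numpy, scipy, OpenCV 4.12 (cv2) and the standard library are available. Lean on these libraries where they do the work, as an engineer would, in place of code of your own. Each camera call takes 0.05 s, during which the arm holds its last target. There are 200 camera calls.

## Task

Top up the spring-lift dispenser with screw cartons: take the blue-labelled carton lying on the rubber mat and press it flat down onto the pile until both end catches snap shut over it, and let go. Then take the orange-labelled carton that stands on end in the grey tray, lay it flat on the rubber mat and let go of it, take it again from above and press it down on top of the blue one in the same way, so that the whole pile sits flat under the catches. Leave the other carton in the tray and everything else on the bench where it stands.

Things in the scene. Friction and masses are not known exactly. Their poses are not given: they have to be found in the camera images.
- dispenser: Spring-lift carton dispenser, fixed to the bench: blue base 190 x 110 mm, four upright aluminium corner angles, a steel platform on a coil spring between them. Origin: centre of its underside, on the bench; x along the opening's length, z up. On both long sides (y) the angles leave an 80 mm gap in the middle, so fingers holding a carton by its long sides can go down with it and open there.
- dispenser_mouth (a point): Centre of the dispenser's opening, 150 mm above the bench, level with the flat undersides of the catch tongues; axes as the dispenser's. The opening is 125 mm (x) by 65 mm (y), for cartons lying flat, length along x. The angles are straight to 12 mm above this point, then flare out 7 mm as a lead-in up to 23 mm above it. The spring keeps the pile's top pressed up to this level.
- platform_top (a point): Centre of the top face of the dispenser's steel platform. Above the bench: 150 mm empty, 120 mm at the start with one carton on it, 90 mm with two under the catches, 60 mm with three; stop at 50 mm. Each carton pressed in sinks it by 30 mm. The spring lifts with 5 N when empty to 12 N with three, less their weight; a carton let go before the catches hold it rises again.
- catch_far (a joint): Sprung white catch tongue at the dispenser's +x end, m: 0 = in (shut), 0.012 = right out; under 0.0025 when shut over a carton. It pokes 8.5 mm into the opening; a carton pressed down on its sloped top (3 to 18 mm above the mouth point) pushes it out, and it snaps back once the carton's top is below the mouth point (up to 9 mm further is harmless). Pressing takes 5 to 20 N.
- catch_near (a joint): The same for the catch tongue at the dispenser's -x end. Both have a black pull knob outside, reaching to 128 mm from the dispenser's axis. A carton may pitch a little in the fingers as it is pressed, so that only one catch snaps shut over it: then let go and press down on the middle of its top with closed fingertips until both are in.
- blue_center (a point): A closed cardboard screw carton 120 x 60 x 30 mm, 0.15 to 0.23 kg, rigid, with a blue label band round it. Lies flat on the rubber mat at the start. Point at its centre, 15 mm above its underside; x along its 120 mm length, y along its 60 mm width, z along its 30 mm thickness.
- orange_center (a point): A closed cardboard screw carton 120 x 60 x 30 mm, 0.15 to 0.23 kg, rigid, with a orange label band round it. Stands on end in the grey tray at the start, 120 mm tall. Point at its centre, 60 mm above its foot when standing; z along its 120 mm length (up while it stands), y along its 60 mm width, x along its 30 mm thickness. Either large face may finally be up.
- first_center (a point): A closed cardboard screw carton 120 x 60 x 30 mm, 0.15 to 0.23 kg, rigid, with a yellow label band round it. Already in the dispenser, under the catches, as the bottom of the pile. Point at its centre; axes as for the blue one.
- green_center (a point): A closed cardboard screw carton 120 x 60 x 30 mm, 0.15 to 0.23 kg, rigid, with a green label band round it. Another carton that stands on end in the grey tray, turned a quarter turn from the orange one and about 120 mm from it; it stays there. Point at its centre, 60 mm above its foot.
- mat: Black rubber mat, 180 x 180 mm, 4 mm thick, fixed on the bench; the place to lay the orange carton. Origin at the centre of its underside, z up.
- tray: Open grey plastic tray, fixed on the bench, 220 mm (x) by 110 mm (y) and 45 mm high, walls and floor 4 mm thick. Origin at the centre of its underside. The orange carton stands on its floor in the +x half with its width roughly along the tray's x, with free space on both sides of it; the green one stands near the -x end.
- oil: Bystander: silver-grey oil bottle with a yellow label band and a red cap, 65 mm across and 190 mm tall, standing on the bench. Origin under its foot.
- drink: Bystander: slim drink can, 53 mm across and 134 mm tall, standing on the bench. Origin under its foot.
- driver: Bystander: screwdriver about 210 mm long, lying on the bench. Origin near its middle, at its underside.
- wax: Bystander: tub of wax, 80 mm across and 60 mm high, standing on the bench. Origin under its foot.
Not all that is in view belongs to the job. Leave any pink or purple look-alike of the part that bears blue_center alone. Leave any purple look-alike of the part that bears first_center alone.

How it is judged (in metres and radians):
On the way, in this order (a step that is already met when the one before it is completed fails the run):
1. the blue carton lies flat on the pile with both catches shut over it, the platform sunk by one more carton, the fingers off it (x of blue_center in the frame of dispenser between -0.008 and 0.008 m and y of blue_center in the frame of dispenser between -0.008 and 0.008 m and z of blue_center in the frame of dispenser between 0.129 and 0.139 m and angle between the z axis of blue_center and the z axis of dispenser, either way round below 0.08 rad and value of joint each of catch_far, catch_near below 0.003 m and z of platform_top in the frame of dispenser below 0.095 m and contact force between the fingers and carton_blue below 0.3 N and distance of blue_center from where it was at the start of the episode above 0.1 m), for 0.2 s.
2. the orange carton lies flat on the rubber mat (its centre within 80 mm of the mat's), at rest, let go (horizontal distance between orange_center and mat below 0.08 m and height (world z) of orange_center below 0.025 m and angle between the x axis of orange_center and the z axis of dispenser, either way round below 0.08 rad and linear speed of carton_orange below 0.02 m/s and contact force between the fingers and carton_orange below 0.3 N), for 0.2 s.
At the end, for the whole second after the job is handed in: Yellow, blue and orange cartons lie flat (within 0.08 rad) in that order from the bottom, within 8 mm of the dispenser's axis, under both catches, which are shut (under 3 mm); platform top 53 to 66 mm above the bench; all at rest and let go (x of orange_center in the frame of dispenser between -0.008 and 0.008 m and y of orange_center in the frame of dispenser between -0.008 and 0.008 m and z of orange_center in the frame of dispenser between 0.129 and 0.139 m and angle between the x axis of orange_center and the z axis of dispenser, either way round below 0.08 rad and x of blue_center in the frame of dispenser between -0.008 and 0.008 m and y of blue_center in the frame of dispenser between -0.008 and 0.008 m and z of blue_center in the frame of dispenser between 0.099 and 0.109 m and angle between the z axis of each of blue_center, first_center and the z axis of dispenser, either way round below 0.08 rad and x of first_center in the frame of dispenser between -0.008 and 0.008 m and y of first_center in the frame of dispenser between -0.008 and 0.008 m and z of first_center in the frame of dispenser between 0.069 and 0.079 m and value of joint each of catch_far, catch_near below 0.003 m and z of platform_top in the frame of dispenser between 0.053 and 0.066 m and linear speed of each of carton_orange, carton_blue below 0.02 m/s and contact force between the fingers and carton_orange below 0.3 N); the robot touches nothing.
It fails at once if the green carton in the tray is moved by more than 30 mm (distance of green_center from where it was at the start of the episode above 0.03 m).
It fails at once if the oil bottle, drink can, screwdriver or wax tub is moved by more than 30 mm (distance of any of oil, drink, driver, wax from where it was at the start of the episode above 0.03 m).
It also fails if it takes over 72 s, if anything falls off the work surface, if the arm or the gripper's body presses on something with over 40 N, if the wrist force passes 120 N, or if a joint passes its speed limit or range.

## Working session

There is one attempt and no reset: what is moved stays moved. The work goes in short steps, Python scripts to look and compute and a shell command to move; the robot and the scene stay as the last step left them, time stands still between calls to the robot, and variables do not carry over. Pictures are saved under pics/ and viewed, at most 10 in all, crops included, and the job is handed in when it is done.

```bash
mkdir -p pics; cat > h.py <<'E'
import numpy as np, cv2, pickle
from scipy.spatial.transform import Rotation as R
from workcell import robot
def grab(n,f=None):
    d=robot.grab_frame(n)
    if f: cv2.imwrite(f'pics/{f}.png',d['frame']); pickle.dump(d,open(f'pics/{f}.pkl','wb'))
    return d
def load(f): return pickle.load(open(f'pics/{f}.pkl','rb'))
def ray(d,u,v):
    f=240/np.tan(np.radians(d['fovy'])/2)
    xd,yd=(u-d['cx'])/f,(v-d['cy'])/f; x,y=xd,yd
    for _ in range(30):
        s=1+d['k1']*(x*x+y*y); x,y=xd/s,yd/s
    M=cv2.Rodrigues(np.array(d['rvec'],float))[0]; t=np.array(d['tvec'],float).ravel()
    return -M.T@t, M.T@np.array([x,y,1])
def at(d,u,v,z):
    c,r=ray(d,u,v); return c+r*(z-c[2])/r[2]
def proj(d,P):
    f=240/np.tan(np.radians(d['fovy'])/2)
    M=cv2.Rodrigues(np.array(d['rvec'],float))[0]; t=np.array(d['tvec'],float).ravel()
    p=np.atleast_2d(P)@M.T+t; x=p[:,:2]/p[:,2:]; s=1+d['k1']*(x**2).sum(1,keepdims=True)
    return x*s*f+[d['cx'],d['cy']]
def rel(target, rpy=None):
    o=robot.get_obs(); Q=R.from_euler('xyz',o['tcp_rot'],degrees=True)
    print('tool shift',Q.inv().apply(np.array(target)-o['tool_pos']).round(4), 'pos',np.round(o['tool_pos'],4),'rot',np.round(o['tcp_rot'],2))
    if rpy is not None: print('turn',(Q.inv()*R.from_euler('xyz',rpy,degrees=True)).as_rotvec().round(4))
E
python3 - <<'E'
from h import *
for n in('top','scene'):
    d=grab(n,n+'0'); print(n,d['fovy'],d['cx'],d['cy'],d['k1'],ray(d,320,240))
print(robot.get_obs())
E
```

```text
top 47.10879780508524 330.7029796403592 238.00948265907314 0.016348891079594984 (array([0.3723079 , 0.05419162, 1.35821877]), array([ 0.07467582,  0.0288407 , -0.99698684]))
scene 55.226926330062255 317.56463289004574 242.71492869231272 0.004476624180585657 (array([ 0.7430913 , -0.39109396,  0.78814876]), array([-0.27578315,  0.55212967, -0.78686699]))
{'clock': 0.1, 'joint_positions': array([72.76513647, 26.83015887, -0.66640429, 91.87661438,  0.34569813,
       61.38592443, -3.22440535]), 'joint_vel': array([-0.0112548 , -0.15880916, -0.02655535, -0.27431332,  0.02152043,
        0.06394123,  0.0649161 ]), 'effort': array([ 6.13653046e-04, -5.21645737e+01, -1.27150913e-02, -2.44365174e+01,
       -5.68250008e-02,  1.40679479e-02,  6.60487967e-05]), 'tool_pos': array([ 0.1655151 , -0.62797942,  0.18683765]), 'tcp_rot': array([-1.79909576e+02,  7.53711105e-03,  1.47711716e+01]), 'contact_force': array([-0.12383241, -0.09448757, -0.44624795]), 'ft_torque': array([0.00633903, 0.00341065, 0.04377487]), 'finger_force': 0.0, 'width': 0.9979156622807248}
```

View pics/top0.png

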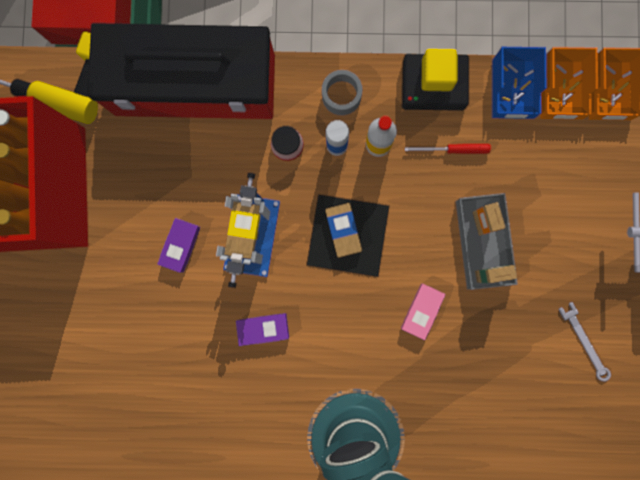

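View pics/scene0.png

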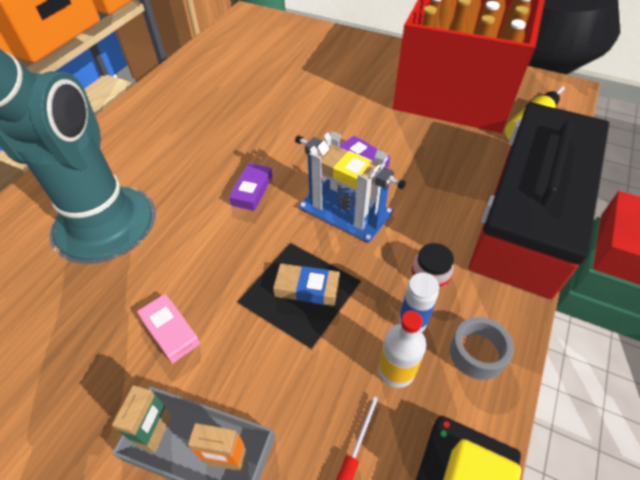

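The top view shows the dispenser at about (248,235), the blue carton at (343,230) on the mat, and the tray at (487,240). Orange stands at (490,218) and green at (497,275). I'll zoom in on these for corner measurements.

```bash
python3 - <<'E'
import cv2,numpy as np
a=cv2.imread('pics/top0.png')
def c(u,v,w,h,s): return cv2.resize(a[v:v+h,u:u+w],None,fx=s,fy=s,interpolation=cv2.INTER_CUBIC)
o=np.zeros((600,800,3),np.uint8)
o[:600,:320]=c(210,170,80,150,4)[:600]
o[:300,320:640]=c(310,190,80,75,4)
o[300:600,320:640]=c(450,190,80,75,4); 
o[:300,640:800]=c(470,250,40,75,4)[:300]
cv2.imwrite('pics/crop0.png',o)
E
```

```text
(no output)
```

View pics/crop0.png

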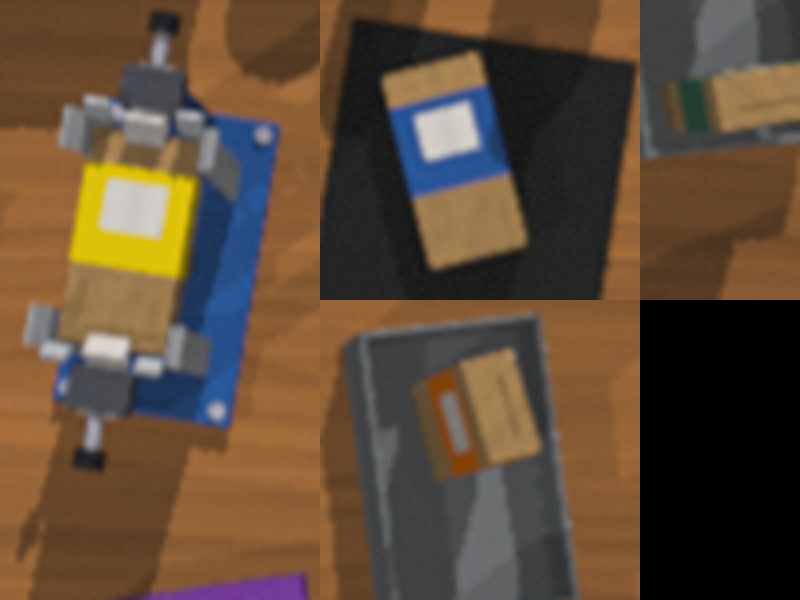

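```bash
python3 - <<'E'
from h import *
d=load('top0')
def P(name,pts,u0,v0,x0,y0,z):
    w=np.array([at(d,u0+(x-x0)/4-.375,v0+(y-y0)/4-.375,z)[:2] for x,y in pts]); print(name,w.round(4).tolist(),'c',w.mean(0).round(4))
    e=np.diff(np.vstack([w,w[:1]]),axis=0); print('  len',np.linalg.norm(e,axis=1).round(4),'ang',np.degrees(np.arctan2(e[:,1],e[:,0])).round(1))
P('blue',[(383,77),(478,52),(527,246),(432,270)],310,190,320,0,.034)
P('orange',[(460,378),(512,349),(541,449),(487,468)],450,190,320,300,.124)
P('yellow label',[(85,165),(200,175),(185,275),(70,262)],210,170,0,0,.150)
P('tongue tips',[(147,140),(107,335)],210,170,0,0,.15)
P('knobs',[(163,22),(90,460)],210,170,0,0,.159)
P('base right',[(280,122),(230,425)],210,170,0,0,.012)
P('mat top',[(355,20),(635,65)],310,190,320,0,.004)
# mat corners from full view
for z,pts in((.004,[(318,195),(388,206),(377,276),(305,266)]),(.045,[(458,199),(507,194),(517,285),(467,289)]),(.124,[(488,268),(515,265),(516,279),(489,283)])):
    w=np.array([at(d,*p,z)[:2] for p in pts]);print(z,w.round(3).tolist(),w.mean(0).round(3))
for n,u,v in(('oil',381,137),('can',337,136),('wax',287,142),('drv',450,149)): print(n,at(d,u,v,.06).round(3))
rel([0,0,0])
E
```

```text
blue [[0.5474, 0.0812], [0.5638, 0.0239], [0.4467, -0.0077], [0.431, 0.0492]] c [0.4972 0.0366]
  len [0.0595 0.1213 0.059  0.1207] ang [ -74.  -164.9  105.4   15.4]
orange [[0.5419, -0.279], [0.559, -0.3082], [0.5027, -0.3242], [0.4914, -0.2941]] c [ 0.5238 -0.3014]
  len [0.0337 0.0585 0.0322 0.0527] ang [ -59.7 -164.1  110.6   16.6]
yellow label [[0.5234, 0.2877], [0.5191, 0.2239], [0.4635, 0.2305], [0.4694, 0.2941]] c [0.4939 0.2591]
  len [0.0639 0.056  0.0639 0.0543] ang [-93.8 173.3  84.7  -6.7]
tongue tips [[0.538, 0.2539], [0.4296, 0.2723]] c [0.4838 0.2631]
  len [0.11 0.11] ang [170.4  -9.6]
knobs [[0.6025, 0.2457], [0.3611, 0.2776]] c [0.4818 0.2616]
  len [0.2435 0.2435] ang [172.5  -7.5]
base right [[0.5698, 0.195], [0.3827, 0.2202]] c [0.4762 0.2076]
  len [0.1888 0.1888] ang [172.3  -7.7]
mat top [[0.5866, 0.0999], [0.5619, -0.0741]] c [0.5743 0.0129]
  len [0.1757 0.1757] ang [-98.1  81.9]
0.004 [[0.586, 0.101], [0.562, -0.073], [0.388, -0.048], [0.409, 0.129]] [0.486 0.027]
0.045 [[0.576, -0.237], [0.59, -0.354], [0.373, -0.376], [0.361, -0.259]] [ 0.475 -0.306]
0.124 [[0.41, -0.286], [0.418, -0.346], [0.387, -0.348], [0.376, -0.289]] [ 0.398 -0.317]
oil [ 0.72  -0.049  0.06 ]
can [0.721 0.057 0.06 ]
wax [0.704 0.176 0.06 ]
drv [ 0.694 -0.214  0.06 ]
tool shift [ 1.000e-04 -6.491e-01  1.879e-01] pos [ 0.1655 -0.628   0.1868] rot [-1.7991e+02  1.0000e-02  1.4770e+01]
```

Dispenser centre is about (0.4835, 0.262), yaw −7.7°, and the edge, knob and tongue measurements agree on this. Blue is at (0.497, 0.037), yaw 15.2°. Moving above blue.

```bash
python3 -m crank '[[1,0.03,-0.034,0,0,0,0],[1,0.03,-0.034,0,0,0,0],[1,0.03,-0.034,0,0,0,0],[1,0.03,-0.034,0,0,0,0],[1,0.03,-0.034,0,0,0,0],[1,0.03,-0.034,0,0,0,0],[1,0.03,-0.034,0,0,0,0],[1,0.03,-0.034,0,0,0,0],[1,0.03,-0.034,0,0,0,0],[1,0.03,-0.034,0,0,0,0]]' 25
python3 -m crank '[[1,0.03,-0.034,0,0,0,0],[1,0.03,-0.034,0,0,0,0],[1,0.03,-0.034,0,0,0,0],[1,0.03,-0.034,0,0,0,0],[1,0.03,-0.034,0,0,0,0],[1,0.03,-0.034,0,0,0,0],[1,0.01,-0.014,0,0,0,0],[1,0,0,0,0,0,0],[1,0,0,0,0,0,0],[1,0,0,0,0,0,0]]'
python3 - <<'E'
from h import *
d=grab('wrist','w1'); s=grab('scene','s1')
rel([.4972,.0366,.008],[180,0,15.2])
# dispenser check in wrist+scene
from math import *
def box(c,yaw,L,W,z):
    r=R.from_euler('z',yaw,degrees=True)
    return np.array([np.r_[c,0]+r.apply([a*L/2,b*W/2,z]) for a,b in((1,1),(1,-1),(-1,-1),(-1,1))])
for im,n in((d,'w1'),(s,'s1')):
    a=im['frame'].copy()
    for b in(box((.4972,.0366),15.2,.12,.06,.034),box((.4835,.262),-7.7,.12,.06,.15),box((.4835,.262),-7.7,.19,.11,.0),box((.524,-.3014),16.5-90,.03,.06,.124)):
        p=proj(im,b); cv2.polylines(a,[np.int32(p.round())],True,(255,0,255),1)
    cv2.imwrite(f'pics/{n}o.png',a)
a=np.hstack([cv2.resize(cv2.imread('pics/w1o.png'),(400,300)),np.zeros((300,400,3),np.uint8)])
b=cv2.imread('pics/s1o.png'); 
o=np.zeros((600,800,3),np.uint8); o[:300,:400]=a[:,:400]; o[:300,400:]=cv2.resize(b[120:270,260:460],(400,300)); o[300:,:400]=cv2.resize(b[230:380,230:430],(400,300)); o[300:,400:]=cv2.resize(b[330:480,100:300],(400,300)); cv2.imwrite('pics/c1.png',o)
E
```

```text
clock: 1.1
tool_pos: [0.3694, -0.2215, 0.1877]
tcp_rot: [180.0, 0.0, 14.8]
contact_force: [0.4, 0.4, 0.7]
width: 1.001
finger_force: 0.0
clock: 2.1
tool_pos: [0.4967, 0.0343, 0.1874]
tcp_rot: [180.0, 0.1, 14.6]
contact_force: [-0.7, -0.2, -0.2]
width: 0.997
finger_force: 0.0
tool shift [ 0.0009 -0.0022  0.1796] pos [0.4969 0.0344 0.1876] rot [1.7996e+02 2.0000e-02 1.4630e+01]
turn [ 0.0007  0.0004 -0.0099]
```

View pics/c1.png

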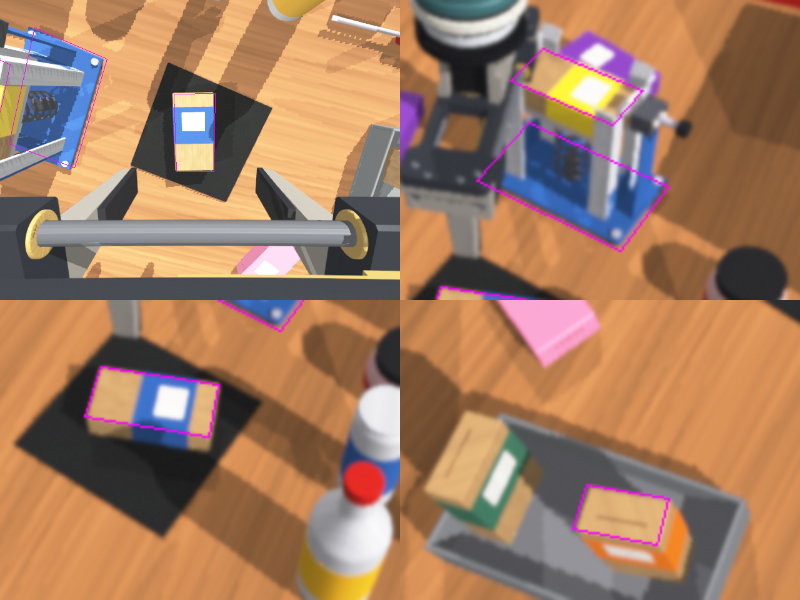

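The predicted outlines sit well on blue, the dispenser and orange in both cameras. Descending and gripping blue.

```bash
python3 -m crank '[[1,0.001,-0.002,0.045,0,0,-0.01],[1,0,0,0.045,0,0,0],[1,0,0,0.045,0,0,0],[1,0,0,0.02,0,0,0],[1,0,0,0.02,0,0,0],[1,0,0,0.004,0,0,0],[0,0,0,0,0,0,0],[0,0,0,0,0,0,0],[0,0,0,0,0,0,0],[0,0,0,0,0,0,0]]' 35
python3 -c "
from h import *
rel([.4835,.262,.19],[180,0,-7.7]);print(robot.get_obs()['width'])"
```

```text
clock: 3.2
tool_pos: [0.4985, 0.038, 0.0096]
tcp_rot: [180.0, -0.1, 15.3]
contact_force: [-0.7, 0.5, 0.3]
width: 0.678
finger_force: 0.0
tool shift [ 0.0451 -0.2199 -0.1804] pos [0.4985 0.038  0.0096] rot [ 1.7997e+02 -1.0000e-01  1.5320e+01]
turn [ 2.000e-04 -1.800e-03  4.018e-01]
0.6777654226337143
```

```bash
python3 -m crank '[[0,0,0,0,0,0,0],[0,0,0,0,0,0,0],[0,0,0,0,0,0,0],[0,0,0,-0.03,0,0,0],[0,0,0,-0.04,0,0,0.08],[0,0,0,-0.05,0,0,0.1],[0,0,0,-0.05,0,0,0.1],[0,0,0,-0.04,0,0,0.1],[0,0,0,0,0,0,0.02],[0,0,0,0,0,0,0]]' 35
python3 -c "
from h import *
rel([.4835,.262,.22],[180,0,-7.7]);print(robot.get_obs())"
```

```text
clock: 4.2
tool_pos: [0.498, 0.038, 0.2193]
tcp_rot: [180.0, -0.1, -7.6]
contact_force: [0.3, 0.2, -0.2]
width: 0.003
finger_force: 0.0
tool shift [-0.0438 -0.2201 -0.0009] pos [0.498  0.038  0.2193] rot [ 1.7998e+02 -1.1000e-01 -7.5600e+00]
turn [ 0.0003 -0.0018  0.0025]
{'clock': 4.2, 'joint_positions': array([  13.7389607 ,   12.22430264,  -24.97821648,  109.32375249,
          6.00669141,   59.60797599, -111.33468414]), 'joint_vel': array([ 0.00768539,  2.24995541,  0.09051144,  2.12435578,  0.11297379,
       -0.15575235,  1.08202049]), 'effort': array([-7.79725146e-02, -3.64528620e+01, -2.46123411e+00, -2.53767943e+01,
       -4.58003909e-03, -9.89589421e-02, -1.59249580e-01]), 'tool_pos': array([0.49795289, 0.03804244, 0.21927839]), 'tcp_rot': array([ 1.79983212e+02, -1.05530588e-01, -7.55608052e+00]), 'contact_force': array([ 0.25653117,  0.20982084, -0.19386112]), 'ft_torque': array([-0.03021717,  0.05131002, -0.04796967]), 'finger_force': 0.0, 'width': 0.0025175736184464277}
```

The fingers closed on nothing, so I'll look.

```bash
python3 - <<'E'
from h import *
w=grab('wrist','w2');t=grab('top','t2');s=grab('scene','s2')
o=np.zeros((600,800,3),np.uint8); o[:300,:400]=cv2.resize(w['frame'],(400,300)); o[:300,400:]=cv2.resize(t['frame'][180:285,290:430],(400,300)); o[300:,:400]=cv2.resize(s['frame'][230:380,230:430],(400,300)); cv2.imwrite('pics/c2.png',o)
E
```

```text
(no output)
```

View pics/c2.png

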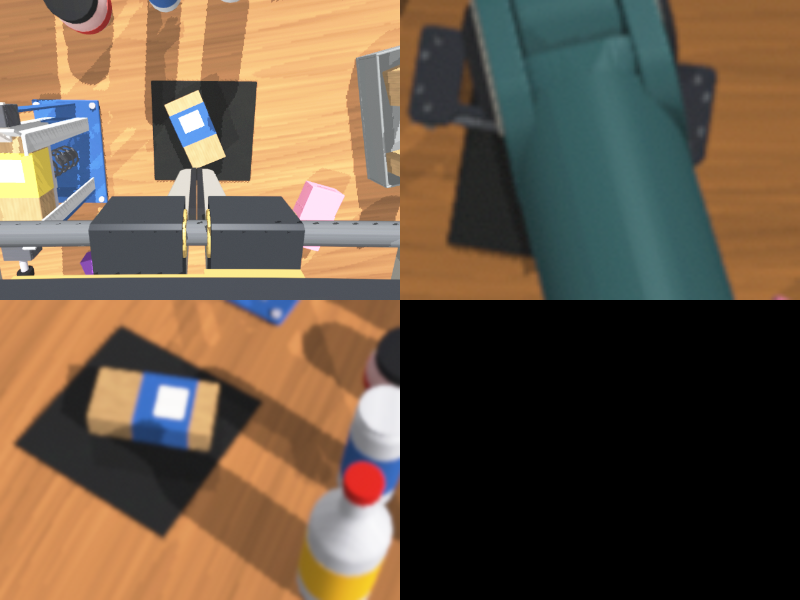

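Blue hasn't moved: I lifted before the fingers had closed on it. I'll go back down and wait for grip force before lifting.

```bash
python3 -m crank '[[1,0,0.001,0,0,0,-0.1],[1,0,0,0,0,0,-0.1],[1,0,0,0,0,0,-0.1],[1,0,0,0.03,0,0,-0.1],[1,0,0,0.04,0,0,0],[1,0,0,0,0,0,0],[1,0,0,0,0,0,0],[1,0,0,0,0,0,0],[1,0,0,0,0,0,0],[1,0,0,0,0,0,0]]' 35
python3 -c "
from h import *
rel([.4972,.0366,.007],[180,0,15.2])"
```

```text
clock: 5.35
tool_pos: [0.4985, 0.0372, 0.1499]
tcp_rot: [180.0, -0.1, 15.3]
contact_force: [-0.2, 0.3, 0.5]
width: 0.855
finger_force: 0.0
tool shift [-1.700e-03  1.000e-04  1.429e-01] pos [0.4985 0.0372 0.1499] rot [ 1.7996e+02 -1.2000e-01  1.5340e+01]
turn [ 0.0008 -0.0022  0.0024]
```

```bash
python3 -m crank '[[1,-0.0015,0,0.045,0,0.002,0],[1,0,0,0.045,0,0,0],[1,0,0,0.035,0,0,0],[1,0,0,0.014,0,0,0],[1,0,0,0.004,0,0,0],[1,0,0,0,0,0,0],[1,0,0,0,0,0,0],[0,0,0,0,0,0,0],[0,0,0,0,0,0,0],[0,0,0,0,0,0,0]]' 35
python3 -m crank '[[0,0,0,0,0,0,0],[0,0,0,0,0,0,0],[0,0,0,0,0,0,0],[0,0,0,0,0,0,0],[0,0,0,0,0,0,0],[0,0,0,0,0,0,0],[0,0,0,0,0,0,0],[0,0,0,0,0,0,0],[0,0,0,0,0,0,0],[0,0,0,0,0,0,0]]' 35
```

```text
clock: 6.35
tool_pos: [0.4968, 0.0367, 0.0063]
tcp_rot: [180.0, -0.2, 15.3]
contact_force: [0.7, 0.6, -0.3]
width: 0.763
finger_force: 0.0
clock: 7.35
tool_pos: [0.4965, 0.037, 0.0059]
tcp_rot: [-180.0, -0.1, 15.3]
contact_force: [-1.2, -0.0, 4.9]
width: 0.627
finger_force: 35.0
```

```bash
python3 -m crank '[[0,0,0,-0.01,0,0,0],[0,0,0,-0.03,0,0,0],[0,0,0,-0.04,0,0,0.08],[0,0,0,-0.05,0,0,0.1],[0,0,0,-0.05,0,0,0.1],[0,0,0,-0.035,0,0,0.1],[0,0,0,0,0,0,0.02],[0,0,0,0,0,0,0],[0,0,0,0,0,0,0],[0,0,0,0,0,0,0]]' 35
python3 -c "
from h import *
rel([.4835,.262,.22],[180,0,-7.7]);w=grab('wrist','w3')"
```

```text
clock: 8.35
tool_pos: [0.4946, 0.0365, 0.2187]
tcp_rot: [-180.0, 0.1, -7.5]
contact_force: [-1.0, -0.5, -1.9]
width: 0.626
finger_force: 35.0
tool shift [-0.0406 -0.2221 -0.0011] pos [0.4946 0.0365 0.2187] rot [-1.7998e+02  1.2000e-01 -7.5400e+00]
turn [-0.0003  0.0021  0.0028]
```

View pics/w3.png

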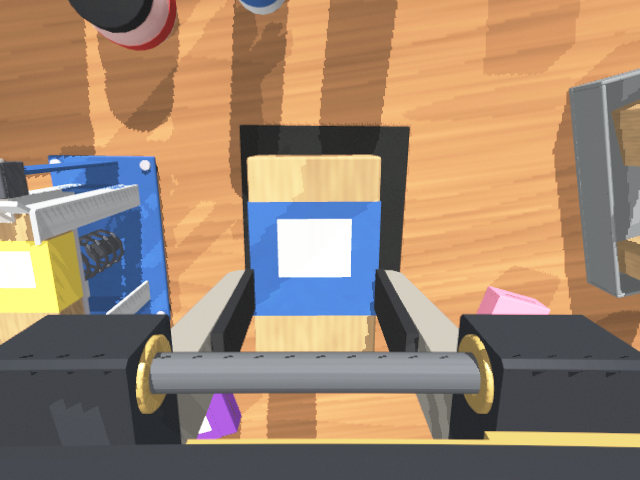

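Blue is held level, with its far top edge running from (248,157) to (380,157). Next, its offset in the grip.

```bash
python3 - <<'E'
from h import *
d=load('w3');o=robot.get_obs();Q=R.from_euler('xyz',o['tcp_rot'],degrees=True)
for p in((248,157),(380,157),(248,201),(380,201)): print(Q.inv().apply(at(d,*p,.2187+.0281)-o['tool_pos']).round(4))
rel([.4835,.262,.2187],[180,0,-7.7])
E
```

```text
[ 0.0616 -0.0288 -0.0279]
[ 0.0616  0.0294 -0.028 ]
[ 0.042  -0.0296 -0.0279]
[ 0.0421  0.0303 -0.0279]
tool shift [-0.0408 -0.222   0.0004] pos [0.4949 0.0365 0.2189] rot [-1.7998e+02  9.0000e-02 -7.5400e+00]
turn [-0.0004  0.0016  0.0028]
```

```bash
python3 -m crank '[[0,-0.007,-0.037,0,0,0.002,0.003],[0,-0.007,-0.037,0,0,0,0],[0,-0.007,-0.037,0,0,0,0],[0,-0.007,-0.037,0,0,0,0],[0,-0.007,-0.037,0,0,0,0],[0,-0.0065,-0.037,0,0,0,0],[0,0,0,0,0,0,0],[0,0,0,0,0,0,0],[0,0,0,0,0,0,0],[0,0,0,0,0,0,0]]' 45
python3 - <<'E'
from h import *
w=grab('wrist','w4');s=grab('scene','s4')
rel([.4828,.262,.186],[180,0,-7.7])
def box(c,yaw,L,W,z):
    r=R.from_euler('z',yaw,degrees=True)
    return np.array([np.r_[c,0]+r.apply([a*L/2,b*W/2,z]) for a,b in((1,1),(1,-1),(-1,-1),(-1,1))])
for im in (w,s):
    for b in (box((.4835,.262),-7.7,.12,.06,.247),box((.4835,.262),-7.7,.19,.11,0.),box((.4835,.262),-7.7,.125,.065,.173)):
        cv2.polylines(im['frame'],[np.int32(proj(im,b).round())],True,(255,0,255),1)
o=np.zeros((600,800,3),np.uint8); o[:,:400]=cv2.resize(w['frame'][:,160:480],(400,600)); o[:,400:]=cv2.resize(s['frame'][60:270,280:420],(400,600)); cv2.imwrite('pics/c4.png',o)
E
```

```text
clock: 9.4
tool_pos: [0.4849, 0.2606, 0.2202]
tcp_rot: [180.0, -0.2, -7.9]
contact_force: [0.5, 0.4, -2.1]
width: 0.623
finger_force: 45.0
tool shift [-0.0025 -0.0007  0.0346] pos [0.485  0.261  0.2206] rot [-179.98   -0.23   -7.86]
turn [-0.0003 -0.004  -0.0027]
```

View pics/c4.png

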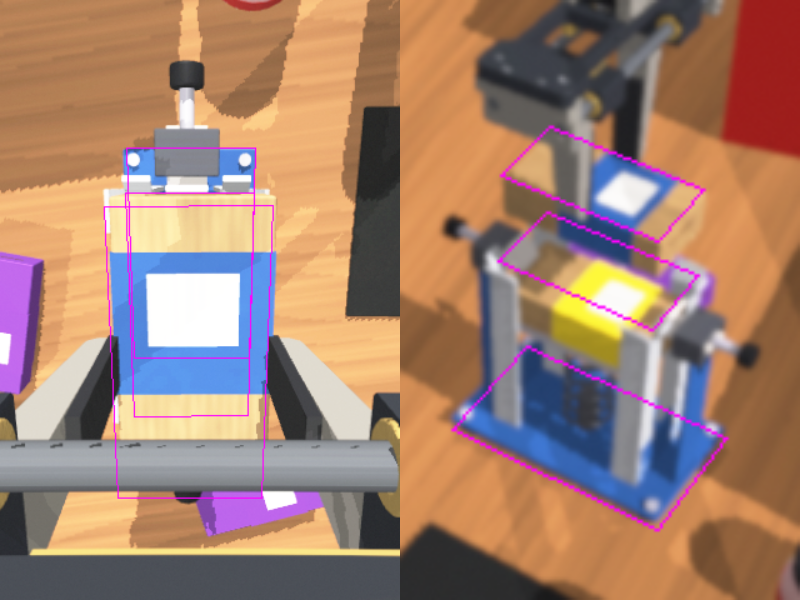

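Blue sits about 3 mm too far along +x. I'll correct that and lower it into the lead-in.

```bash
python3 -m crank '[[0,-0.003,-0.001,0.01,0,-0.004,0],[0,0,0,0.02,0,0,0],[0,0,0,0.015,0,0,0],[0,0,0,0.008,0,0,0],[0,0,0,0,0,0,0],[0,0,0,0.004,0,0,0],[0,0,0,0.004,0,0,0],[0,0,0,0,0,0,0],[0,0,0,0,0,0,0],[0,0,0,0,0,0,0]]' 55
python3 - <<'E'
from h import *
rel([.4828,.262,.115],[180,0,-7.7]); print(robot.get_obs()['ft_torque'])
E
```

```text
clock: 10.5
tool_pos: [0.4822, 0.2639, 0.1601]
tcp_rot: [-179.9, -0.0, -7.8]
contact_force: [0.4, 0.3, 2.3]
width: 0.005
finger_force: 0.9
tool shift [0.0008 0.0019 0.0451] pos [0.4822 0.2639 0.1601] rot [-1.7992e+02 -4.0000e-02 -7.7500e+00]
turn [-0.0014 -0.0007 -0.0009]
[ 0.17024433 -0.21422966  0.02060554]
```

The carton has left the fingers, so I'll look.

```bash
python3 - <<'E'
from h import *
w=grab('wrist','w5');s=grab('scene','s5')
o=np.zeros((600,800,3),np.uint8); o[:,:400]=cv2.resize(w['frame'][:,160:480],(400,600)); o[:,400:]=cv2.resize(s['frame'][60:270,280:420],(400,600)); cv2.imwrite('pics/c5.png',o)
E
```

```text
(no output)
```

View pics/c5.png

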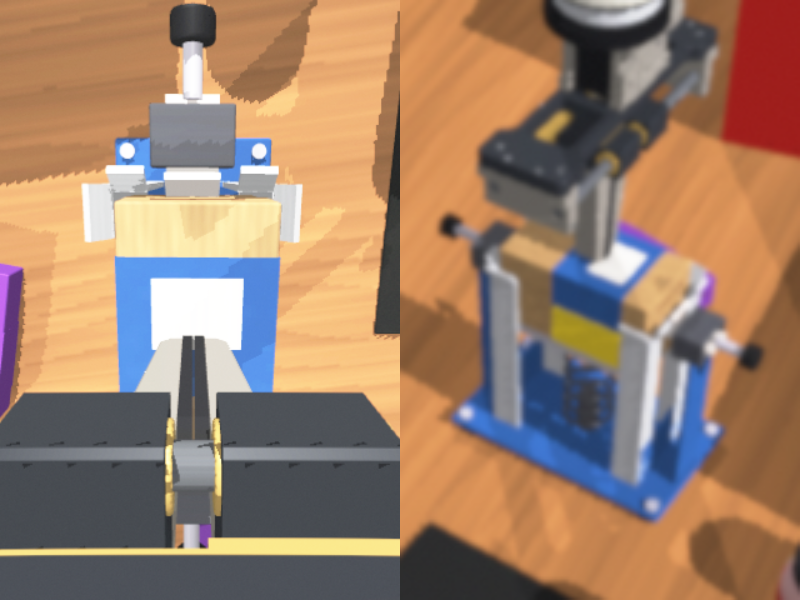

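Blue sits flat in the mouth, part-way past the catches, with the closed fingertips resting on its middle. I'll press it down with them.

```bash
python3 -m crank '[[0,0.001,0.001,0.003,0,0,0],[0,0,0,0.003,0,0,0],[0,0,0,0.003,0,0,0],[0,0,0,0.003,0,0,0],[0,0,0,0.003,0,0,0],[0,0,0,0.003,0,0,0],[0,0,0,0,0,0,0],[0,0,0,0,0,0,0],[0,0,0,0,0,0,0],[0,0,0,0,0,0,0]]' 30
python3 -c "
from h import *
o=robot.get_obs();print(o['contact_force'],o['ft_torque'],o['tool_pos'])"
```

```text
clock: 11.6
tool_pos: [0.4809, 0.2643, 0.1435]
tcp_rot: [-179.9, 0.1, -7.7]
contact_force: [-7.9, 0.9, 16.4]
width: 0.007
finger_force: 8.6
[-7.91797735  0.91348354 16.36298824] [0.08909113 1.70288156 0.00925521] [0.48092047 0.26430646 0.14350757]
```

```bash
python3 -m crank '[[0,0,0,0.001,0,0,0],[0,0,0,0,0,0,0],[0,0,0,-0.01,0,0,0],[0,0,0,-0.03,0,0,0],[0,0,0,-0.04,0,0,0],[0,0,0,-0.03,0,0,0],[0.8,0,0.02,0,0,0,0],[0.8,0,0.04,0,0,0,0],[0.8,0,0.04,0,0,0,0],[0.8,0,0.04,0,0,0,0]]' 60
python3 - <<'E'
from h import *
w=grab('wrist','w6');s=grab('scene','s6')
o=np.zeros((600,800,3),np.uint8); o[:,:400]=cv2.resize(w['frame'][:,:320],(400,600)); o[:,400:]=cv2.resize(s['frame'][100:250,290:390],(400,600),interpolation=cv2.INTER_CUBIC); cv2.imwrite('pics/c6.png',o)
E
```

```text
clock: 12.6
tool_pos: [0.4628, 0.1221, 0.2501]
tcp_rot: [-180.0, 0.1, -7.7]
contact_force: [0.5, 0.7, -0.5]
width: 0.329
finger_force: 0.0
```

View pics/c6.png

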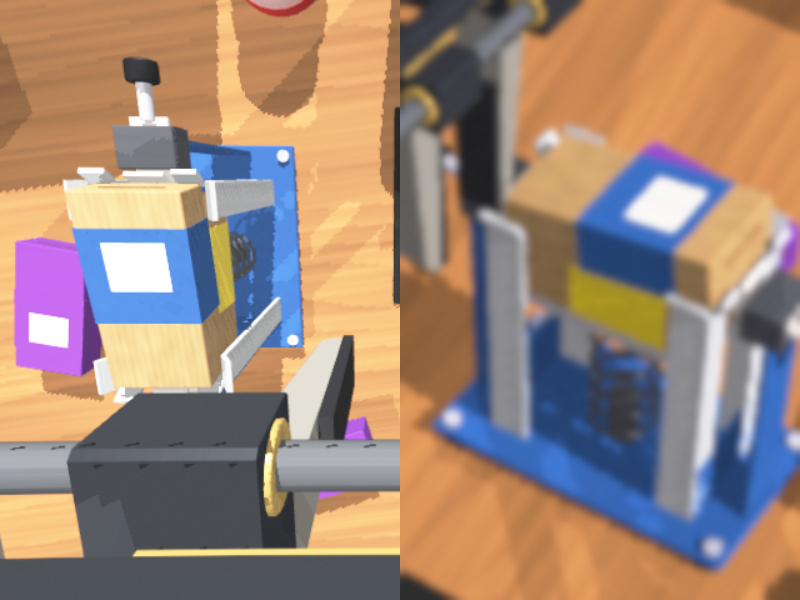

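Blue has risen again, so neither catch held. I'll fit its pose from the corners seen in both views.

```bash
cat >> h.py <<'E'
from scipy.optimize import least_squares
def fitbox(obs,x0,half=(.06,.03,.015)):
    # obs: list of (frame, signs(3), (u,v)); returns pos, rotvec
    def f(p):
        r=R.from_rotvec(p[3:])
        return np.concatenate([(proj(d,p[:3]+r.apply(np.array(s)*half))[0]-uv) for d,s,uv in obs])
    return least_squares(f,x0,loss='soft_l1')
E
python3 - <<'E'
from h import *
w=load('w6');s=load('s6')
W=lambda x,y:(x*.8,y*.8); S=lambda x,y:(290+(x-400)/4,100+y/4)
obs=[(w,(1,1,1),W(72,188)),(w,(1,-1,1),W(200,183)),(w,(-1,-1,1),W(212,386)),(w,(-1,1,1),W(104,386)),
(w,(1,-1,-1),W(220,215)),
(s,(-1,-1,1),S(505,200)),(s,(1,-1,1),S(710,270)),(s,(1,1,1),S(770,195)),(s,(-1,1,1),S(570,137)),(s,(1,-1,-1),S(706,305)),(s,(-1,-1,-1),S(508,250))]
Q=R.from_euler('z',-7.7,degrees=True)
r=fitbox(obs,np.r_[.4835,.262,.165,Q.as_rotvec()])
print(r.x.round(4),'cost',r.cost,(Q.inv()*R.from_rotvec(r.x[3:])).as_rotvec(degrees=True).round(2), 'rel',Q.inv().apply(r.x[:3]-[.4835,.262,0]).round(4)); print(r.fun.reshape(-1,2).round(1).tolist())
E
```

```text
[ 0.4858  0.2591  0.1736  0.1164 -0.1695 -0.219 ] cost 50.945860887008415 [ 7.29 -9.22 -4.88] rel [ 0.0026 -0.0025  0.1736]
[[0.9, -1.4], [-0.7, 9.9], [-0.1, 0.4], [2.7, -0.1], [-6.2, -24.2], [-1.0, -0.3], [-3.5, 0.8], [-0.6, -0.6], [0.6, -3.0], [-0.3, 3.2], [1.5, -1.9]]
```

```bash
python3 - <<'E'
from h import *
def label(d,roi):
    u0,v0,u1,v1=roi; im=d['frame'][v0:v1,u0:u1]; big=cv2.resize(im,None,fx=4,fy=4,interpolation=cv2.INTER_CUBIC)
    h=cv2.cvtColor(big,cv2.COLOR_BGR2HSV)
    blue=cv2.inRange(h,(100,120,60),(120,255,255)); white=cv2.inRange(h,(0,0,160),(180,50,255))
    n,l,st,ce=cv2.connectedComponentsWithStats(white); i=max(range(1,n),key=lambda i:st[i,4])
    def quad(m):
        c=max(cv2.findContours(m,0,2)[0],key=cv2.contourArea); hu=cv2.convexHull(c)
        for e in np.arange(.01,.15,.005):
            q=cv2.approxPolyDP(hu,e*cv2.arcLength(hu,True),True)
            if len(q)<=4: break
        return ((q[:,0]+.5)/4-.5+[u0,v0]).round(1).tolist()
    return quad(np.uint8(l==i)*255), quad(blue)
w3,w6,s6,s0=load('w3'),load('w6'),load('s6'),load('scene0')
print('w3',label(w3,(230,140,400,380)));print('w6',label(w6,(60,140,180,300)));print('s6',label(s6,(325,132,385,175)));print('s0',label(s0,(260,250,345,310)))
E
```

```text
w3 ([[351.1, 219.1], [350.1, 276.1], [278.4, 275.9], [277.4, 219.1]], [[380.4, 200.1], [375.9, 314.1], [252.6, 313.9], [246.9, 201.4]])
w6 ([[130.9, 194.6], [137.1, 233.1], [88.4, 231.9], [80.1, 193.9]], [[165.1, 174.4], [160.6, 258.1], [75.9, 258.1], [59.6, 182.9]])
s6 ([[365.6, 147.6], [357.6, 157.4], [346.4, 153.6], [354.1, 144.1]], [[350.6, 138.9], [370.9, 145.6], [355.4, 172.1], [335.1, 164.6]])
s0 ([[310.1, 272.6], [323.6, 275.4], [320.6, 288.6], [306.9, 286.9]], [[302.4, 265.1], [328.1, 268.6], [321.9, 304.4], [296.4, 299.9]])
```

```bash
cat >> h.py <<'E'
_w3=load('w3')
def _feat():
    T=np.array([.4946,.0365,.2187]); Q=R.from_euler('xyz',[-179.98,.1,-7.54],degrees=True)
    g=lambda u,v: (Q.inv().apply(at(_w3,u,v,.2468)-T)*[1,-1,-1]-[.0016,-.0003,0])*[1,1,0]+[0,0,.015]
    return {k:g(*p) for k,p in dict(Lfr=(350.6,219.1),Lnr=(350.6,276),Lnl=(278,276),Lfl=(278,219.1),Bn=(314,314),Bf=(314,200.5)).items()}
F=_feat(); 
for k,sy in(('l',1),('r',-1)):
    F['Bf'+k]=np.array([F['Bf'][0],sy*.03,.015]); F['Bn'+k]=np.array([F['Bn'][0],sy*.03,.015])
def fit(obs,x0):
    f=lambda p: np.concatenate([proj(d,p[:3]+R.from_rotvec(p[3:]).apply(F[k]))[0]-uv for d,k,uv in obs])
    return least_squares(f,x0,loss='soft_l1')
E
python3 - <<'E'
from h import *
print({k:v.round(4).tolist() for k,v in F.items()})
w,s=load('w6'),load('s6')
obs=[(w,'Lfr',(130.9,194.6)),(w,'Lnr',(137.1,233.1)),(w,'Lnl',(88.4,231.9)),(w,'Lfl',(80.1,193.9)),(w,'Bnl',(75.9,258.1)),(w,'Bfl',(59.6,182.9)),
(s,'Lfl',(365.6,147.6)),(s,'Lfr',(357.6,157.4)),(s,'Lnr',(346.4,153.6)),(s,'Lnl',(354.1,144.1)),(s,'Bnl',(350.6,138.9)),(s,'Bfl',(370.9,145.6))]
Q=R.from_euler('z',-7.7,degrees=True)
for o in (obs,obs[:6],obs[6:]):
    r=fit(o,np.r_[.4835,.262,.165,Q.as_rotvec()])
    print(r.x.round(4),'cost',r.cost,(Q.inv()*R.from_rotvec(r.x[3:])).as_rotvec(degrees=True).round(2), 'rel',Q.inv().apply(r.x[:3]-[.4835,.262,0]).round(4)); print(r.fun.reshape(-1,2).round(1).tolist())
E
```

```text
{'Lfr': [0.0323, -0.0168, 0.015], 'Lnr': [0.0046, -0.0175, 0.015], 'Lnl': [0.0046, 0.0172, 0.015], 'Lfl': [0.0323, 0.0166, 0.015], 'Bn': [-0.0152, -0.0, 0.015], 'Bf': [0.0409, 0.0, 0.015], 'Bfl': [0.0409, 0.03, 0.015], 'Bnl': [-0.0152, 0.03, 0.015], 'Bfr': [0.0409, -0.03, 0.015], 'Bnr': [-0.0152, -0.03, 0.015]}
[ 0.4836  0.2636  0.1703 -0.0224 -0.0929 -0.1414] cost 7.502493240118657 [-0.92 -5.39 -0.4 ] rel [-1.000e-04  1.600e-03  1.703e-01]
[[-0.6, 0.5], [0.4, 0.1], [0.1, 0.7], [1.3, 0.6], [0.2, -0.1], [-0.8, -1.2], [1.6, 0.6], [0.8, 0.3], [-0.4, 0.0], [1.1, -0.1], [-0.5, -1.1], [3.5, 0.2]]
[ 0.4832  0.2654  0.1678 -0.0069 -0.075  -0.137 ] cost 1.9024768691528025 [-0.11 -4.31 -0.15] rel [-0.0007  0.0033  0.1678]
[[-0.6, 0.2], [0.2, -0.5], [-0.0, 0.6], [1.6, 0.6], [-0.1, -0.1], [-0.4, -0.9]]
[ 0.4456  0.3629  0.0794  0.0607 -0.11   -0.1397] cost 0.7077142564642855 [ 3.89 -6.05 -0.31] rel [-0.051   0.0949  0.0794]
[[-0.6, 0.4], [-0.2, -0.3], [0.2, 0.1], [0.5, 0.3], [-0.4, -0.3], [0.4, -0.2]]
```

```bash
python3 - <<'E'
from h import *
def label(d,roi):
    u0,v0,u1,v1=roi; im=d['frame'][v0:v1,u0:u1]; big=cv2.resize(im,None,fx=4,fy=4,interpolation=cv2.INTER_CUBIC)
    h=cv2.cvtColor(big,cv2.COLOR_BGR2HSV); blue=cv2.inRange(h,(100,120,60),(120,255,255))
    c=cv2.convexHull(max(cv2.findContours(blue,0,2)[0],key=cv2.contourArea))
    for e in np.arange(.01,.15,.005):
        q=cv2.approxPolyDP(c,e*cv2.arcLength(c,True),True)
        if len(q)<=4: break
    return ((q[:,0]+.5)/4-.5+[u0,v0]).round(1).tolist()
w,s=load('w5'),load('s5')
print(label(w,(245,200,392,330)), label(s,(325,132,390,185)))
print('tip proj',proj(w,[.4822,.2639,.1601]),proj(s,[.4822,.2639,.1601]))
print('carton far edge if top z',[(z,proj(w,np.array([.4835,.262,z])+R.from_euler('z',-7.7,degrees=True).apply([[.06,.03,0],[.06,-.03,0]])).round(0).tolist()) for z in(.15,.16,.17,.18,.19)])
# c5 observed far edge: (115,200),(280,200)
print((160+115*.8,200*.8),(160+280*.8,200*.8), 'tip seen',(160+193*.8,338*.8))
E
```

```text
[[251.9, 205.1], [382.9, 205.9], [376.9, 313.1], [255.9, 313.4]] [[371.1, 147.1], [354.6, 173.6], [333.9, 164.6], [339.9, 148.1]]
tip proj [[313.56264951 269.01985355]] [[348.15591577 157.74990655]]
carton far edge if top z [(0.15, [[261.0, 155.0], [372.0, 155.0]]), (0.16, [[258.0, 155.0], [375.0, 155.0]]), (0.17, [[256.0, 156.0], [378.0, 156.0]]), (0.18, [[252.0, 157.0], [382.0, 157.0]]), (0.19, [[249.0, 158.0], [386.0, 158.0]])]
(252.0, 160.0) (384.0, 160.0) tip seen (314.4, 270.40000000000003)
```

```bash
python3 - <<'E'
from h import *
w,s=load('w5'),load('s5')
F['Efl']=np.array([.06,.03,.015]);F['Efr']=np.array([.06,-.03,.015])
obs=[(w,'Bfl',(251.9,205.1)),(w,'Bfr',(382.9,205.9)),(w,'Bnr',(376.9,313.1)),(w,'Bnl',(255.9,313.4)),(w,'Efl',(252,159)),(w,'Efr',(383,159)),(s,'Bfl',(371.1,147.1))]
obs+=[(w,'Lfl',(160+150*.8,278*.8)),(w,'Lfr',(160+243*.8,278*.8))]
Q=R.from_euler('z',-7.7,degrees=True)
r=fit(obs,np.r_[.4835,.262,.165,Q.as_rotvec()])
print(r.x.round(4),r.cost,(Q.inv()*R.from_rotvec(r.x[3:])).as_rotvec(degrees=True).round(2)); print(r.fun.reshape(-1,2).round(1).tolist())
T=np.array([.4822,.2639,.1601])
for dz in (0,.01,.02,.025,.03,.04): print(dz,[proj(w,T+[dx,0,dz]).round(0).tolist() for dx in(-.01,0,.01)])
E
```

```text
[ 0.4825  0.2624  0.1699  0.0102 -0.0441 -0.1393] 12.348751155152092 [ 0.75 -2.48 -0.28]
[[0.1, -1.5], [-0.3, -2.0], [-0.6, 0.6], [0.8, 0.4], [-1.9, 2.3], [2.1, 2.8], [2.8, -0.2], [1.7, -0.5], [-1.0, -0.4]]
0 [[[316.0, 286.0]], [[314.0, 269.0]], [[311.0, 252.0]]]
0.01 [[[316.0, 293.0]], [[314.0, 275.0]], [[311.0, 257.0]]]
0.02 [[[316.0, 300.0]], [[313.0, 282.0]], [[311.0, 263.0]]]
0.025 [[[316.0, 305.0]], [[313.0, 286.0]], [[311.0, 267.0]]]
0.03 [[[316.0, 309.0]], [[313.0, 290.0]], [[311.0, 270.0]]]
0.04 [[[316.0, 318.0]], [[313.0, 298.0]], [[310.0, 277.0]]]
```

The fit shows the carton top at about 0.185 with the +x end 4–5° up. The fingertips had closed at z = 0.16, inside the carton: the 55 N grip forced the pads through its walls. From here on I'll limit both grip force and closing width. Next I'll press from above with closed tips, watching where contact starts.

```bash
python3 -m crank '[[0,0.001,-0.0285,0,0,0,0],[0,0.001,-0.0285,0,0,0,0],[0,0.001,-0.0285,0,0,0,0],[0,0.002,-0.0285,0,0,0,0],[0,0.002,-0.0275,0,0,0,0],[0,0,0,0.015,0,0,0],[0,0,0,0.02,0,0,0],[0,0,0,0.012,0,0,0],[0,0,0,0.006,0,0,0],[0,0,0,0,0,0,0]]' 15
python3 -m crank '[[0,0,0,0.002,0,0,0],[0,0,0,0.002,0,0,0],[0,0,0,0.002,0,0,0],[0,0,0,0.002,0,0,0],[0,0,0,0.002,0,0,0],[0,0,0,0.002,0,0,0],[0,0,0,0.002,0,0,0],[0,0,0,0.001,0,0,0],[0,0,0,0,0,0,0],[0,0,0,0,0,0,0]]'
```

```text
clock: 13.7
tool_pos: [0.4893, 0.2624, 0.1968]
tcp_rot: [180.0, 0.1, -7.8]
contact_force: [0.5, -0.3, -0.2]
width: -0.0
finger_force: 0.0
clock: 14.7
tool_pos: [0.4899, 0.2631, 0.1827]
tcp_rot: [-180.0, 0.0, -7.7]
contact_force: [-0.1, -0.1, 0.0]
width: 0.005
finger_force: 0.0
```

```bash
python3 -m crank '[[0,0,0,0.001,0,0,0],[0,0,0,0.001,0,0,0],[0,0,0,0.001,0,0,0],[0,0,0,0.001,0,0,0],[0,0,0,0.001,0,0,0],[0,0,0,0.001,0,0,0],[0,0,0,0.001,0,0,0],[0,0,0,0.001,0,0,0],[0,0,0,0,0,0,0],[0,0,0,0,0,0,0]]'
python3 - <<'E'
from h import *
s=grab('scene','s7'); w=grab('wrist','w7')
for n in 's','w':
    a,b=load(n+'6'),load(n+'7')
im=s['frame'][132:185,325:390]; h=cv2.cvtColor(im,cv2.COLOR_BGR2HSV)
for n in('s6','s7'):
    h=cv2.cvtColor(load(n)['frame'],cv2.COLOR_BGR2HSV); b=cv2.inRange(h,(100,120,60),(120,255,255)); wh=cv2.inRange(h,(0,0,160),(180,50,255))
    for m in(b,wh):
        m=m[132:180,325:385]; ys,xs=np.nonzero(m); print(n,len(xs),(xs.mean()+325).round(2),(ys.mean()+132).round(2))
print(proj(s,robot.get_obs()['tool_pos']))
E
```

```text
clock: 15.7
tool_pos: [0.4898, 0.2631, 0.1746]
tcp_rot: [-180.0, 0.0, -7.7]
contact_force: [-0.3, 0.1, -0.2]
width: 0.005
finger_force: 0.0
s6 499 348.32 156.63
s6 362 360.73 156.54
s7 442 347.92 158.43
s7 359 361.58 155.87
[[351.81189015 153.55527497]]
```

Still no contact at 0.1746, so I'll use the last picture to resolve this, with projected markers on it.

```bash
python3 - <<'E'
from h import *
w,s=load('w7'),load('s7'); T=np.array([.4898,.2631,.1746]); Q=R.from_euler('z',-7.7,degrees=True)
def draw(d,roi,k):
    u0,v0,u1,v1=roi; a=cv2.resize(d['frame'][v0:v1,u0:u1],None,fx=k,fy=k,interpolation=cv2.INTER_CUBIC)
    def pl(P,c): cv2.polylines(a,[np.int32(((proj(d,P)+.5-[u0,v0])*k).round())],True,c,1)
    sq=lambda c,L,W:c+Q.apply(np.array([[L,W,0],[L,-W,0],[-L,-W,0],[-L,W,0]]))
    pl(sq(T,.01,.008),(0,0,255))
    for z,c in((.15,(0,255,0)),(.18,(255,0,255))): pl(sq(np.array([.4835,.262,z]),.06,.03),c)
    return a
o=np.zeros((600,800,3),np.uint8)
a=draw(w,(220,120,420,420),2); o[:600,:400]=a
b=draw(s,(290,70,390,220),4); o[:600,400:800]=b
cv2.imwrite('pics/c7.png',o)
E
```

```text
(no output)
```

View pics/c7.png

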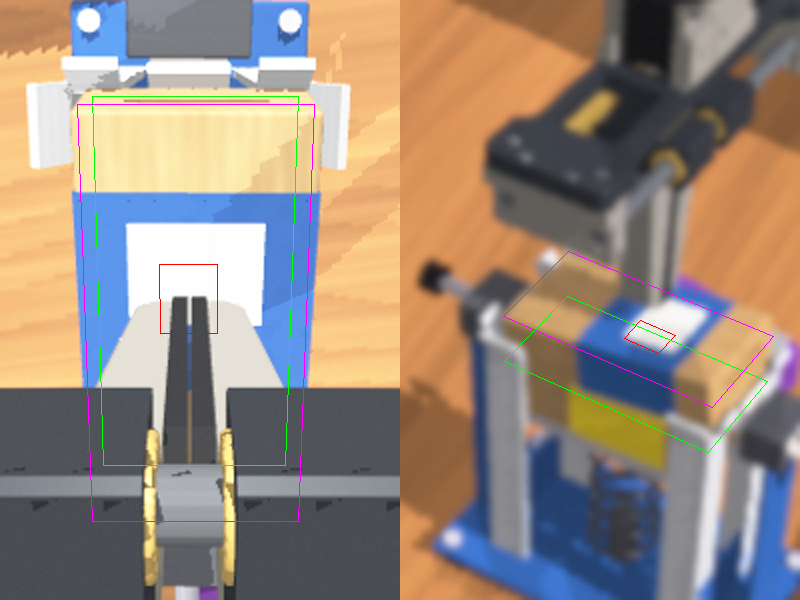

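The visible fingertips end about 25 mm short of the reported TCP, and they're above the carton rather than inside it. That also explains the missed first grasp, the weak second grip and the shallow press: the real tip is roughly the reported TCP + 0.025 m in height. Pressing on with that offset and checking where contact starts.

```bash
python3 -m crank '[[0,0,0,0.002,0,0,0],[0,0,0,0.002,0,0,0],[0,0,0,0.002,0,0,0],[0,0,0,0.002,0,0,0],[0,0,0,0.002,0,0,0],[0,0,0,0.001,0,0,0],[0,0,0,0.001,0,0,0],[0,0,0,0.001,0,0,0],[0,0,0,0,0,0,0],[0,0,0,0,0,0,0]]'
python3 -m crank '[[0,0,0,0.001,0,0,0],[0,0,0,0.001,0,0,0],[0,0,0,0.001,0,0,0],[0,0,0,0.001,0,0,0],[0,0,0,0.001,0,0,0],[0,0,0,0.001,0,0,0],[0,0,0,0.001,0,0,0],[0,0,0,0.001,0,0,0],[0,0,0,0,0,0,0],[0,0,0,0,0,0,0]]'
```

```text
clock: 16.8
tool_pos: [0.49, 0.2631, 0.1624]
tcp_rot: [-180.0, -0.0, -7.8]
contact_force: [-0.9, -1.2, 5.4]
width: 0.007
finger_force: 2.8
clock: 17.8
tool_pos: [0.4873, 0.2645, 0.1555]
tcp_rot: [-180.0, 0.2, -7.7]
contact_force: [-10.8, -2.2, 15.8]
width: 0.005
finger_force: 9.4
```

Contact came at 0.163, as the offset predicts. The far end is riding high, so I'll press about 25 mm nearer to it.

```bash
python3 -m crank '[[0,0,0,-0.01,0,0,0],[0,0.01,0.001,-0.003,0,0,0],[0,0.015,0,0,0,0,0],[0,0,0,0.008,0,0,0],[0,0,0,0.003,0,0,0],[0,0,0,0.003,0,0,0],[0,0,0,0.002,0,0,0],[0,0,0,0.002,0,0,0],[0,0,0,0.002,0,0,0],[0,0,0,0,0,0,0]]'
python3 -m crank '[[0,0,0,0.002,0,0,0],[0,0,0,0.002,0,0,0],[0,0,0,0.002,0,0,0],[0,0,0,0.002,0,0,0],[0,0,0,0.002,0,0,0],[0,0,0,0.002,0,0,0],[0,0,0,0,0,0,0],[0,0,0,0,0,0,0],[0,0,0,0,0,0,0],[0,0,0,0,0,0,0]]'
```

```text
clock: 18.8
tool_pos: [0.5168, 0.2583, 0.1467]
tcp_rot: [-179.9, -0.1, -7.8]
contact_force: [2.5, 1.6, 4.0]
width: 0.004
finger_force: 1.8
clock: 19.8
tool_pos: [0.5155, 0.2586, 0.1349]
tcp_rot: [-179.9, -0.1, -7.8]
contact_force: [2.8, -0.4, 5.0]
width: 0.003
finger_force: 2.6
```

```bash
python3 -m crank '[[0,0,0,0.002,0,0,0],[0,0,0,0.002,0,0,0],[0,0,0,0.002,0,0,0],[0,0,0,0.002,0,0,0],[0,0,0,0.002,0,0,0],[0,0,0,0.002,0,0,0],[0,0,0,0.001,0,0,0],[0,0,0,0,0,0,0],[0,0,0,0,0,0,0],[0,0,0,0,0,0,0]]'
python3 -c "
from h import *
o=robot.get_obs();print(o['contact_force'],o['ft_torque']);grab('scene','s8');grab('wrist','w8')"
```

```text
clock: 20.8
tool_pos: [0.515, 0.2586, 0.1218]
tcp_rot: [-179.9, -0.0, -7.8]
contact_force: [2.6, 0.3, 5.2]
width: 0.005
finger_force: 2.4
[2.60914009 0.33168232 5.22112464] [-0.14048235 -0.78921152 -0.00301122]
```

```bash
python3 -m crank '[[0,0,0,0.002,0,0,0],[0,0,0,0,0,0,0],[0,0,0,-0.05,0,0,0],[0,-0.04,0,0,0,0,0],[0,0,0,0,0,0,0],[0,0,0,0.015,0,0,0],[0,0,0,0.006,0,0,0],[0,0,0,0.003,0,0,0],[0,0,0,0.002,0,0,0],[0,0,0,0,0,0,0]]'
python3 -c "
from h import *
grab('scene','s9');grab('wrist','w9')
w=load('w9')
# tongue check: print whiteness along far tongue; find label+band corners
h=cv2.cvtColor(w['frame'],cv2.COLOR_BGR2HSV);b=cv2.inRange(h,(100,120,60),(120,255,255))[150:330,240:400];ys,xs=np.nonzero(b);print(xs.min()+240,xs.max()+240,ys.min()+150,ys.max()+150)
for n in('s6','s8','s9'):
    h=cv2.cvtColor(load(n)['frame'],cv2.COLOR_BGR2HSV); b=cv2.inRange(h,(100,120,60),(120,255,255)); wh=cv2.inRange(h,(0,0,160),(180,50,255))
    ye=cv2.inRange(h,(20,150,100),(35,255,255))
    for m in(b,wh,ye):
        m=m[132:195,320:385]; ys,xs=np.nonzero(m); print(n,len(xs),(xs.mean()+320).round(2),(ys.mean()+132).round(2))
rel([.4835,.262,.119])
"
```

```text
clock: 21.9
tool_pos: [0.4747, 0.2639, 0.1429]
tcp_rot: [-180.0, 0.1, -7.8]
contact_force: [-0.5, 0.6, -0.9]
width: 0.007
finger_force: 0.0
251 375 174 309
s6 684 345.8 165.57
s6 534 358.68 165.23
s6 255 343.85 176.42
s8 413 344.32 178.0
s8 516 364.14 170.27
s8 169 342.18 188.6
s9 552 347.2 173.28
s9 772 359.9 163.62
s9 172 342.52 188.17
tool shift [0.0087 0.001  0.0246] pos [0.475  0.2642 0.1436] rot [-1.7995e+02  2.0000e-02 -7.7600e+00]
```

Yellow's band stayed low after release, so at least one catch is now holding. Pressing the middle to seat the near end as well.

```bash
python3 -m crank '[[0,0.006,0,0.006,0,0,0],[0,0,0,0.003,0,0,0],[0,0,0,0.003,0,0,0],[0,0,0,0.003,0,0,0],[0,0,0,0.003,0,0,0],[0,0,0,0.003,0,0,0],[0,0,0,0.002,0,0,0],[0,0,0,0.002,0,0,0],[0,0,0,0,0,0,0],[0,0,0,0,0,0,0]]'
python3 -c "
from h import *
o=robot.get_obs();print(o['contact_force'],o['tool_pos'])"
```

```text
clock: 23.0
tool_pos: [0.4811, 0.2637, 0.1193]
tcp_rot: [-179.9, -0.0, -7.7]
contact_force: [-0.7, -0.3, 5.1]
width: 0.005
finger_force: 2.7
[-0.66506201 -0.34877243  5.13839485] [0.48111801 0.26368905 0.11927246]
```

```bash
python3 -m crank '[[0,0,0,0.001,0,0,0],[0,0,0,-0.03,0,0,0],[0,0,0,-0.05,0,0,0],[0,0,0,-0.05,0,0,0],[0,0,0.03,0,0,0,0],[1,0,0.045,0,0,0,0],[1,0,0.045,0,0,0,0],[1,0,0.02,0,0,0,0],[1,0,0,0,0,0,0],[1,0,0,0,0,0,0]]' 30
cat >> h.py <<'E'
def quads(d,roi,blue=((100,120,60),(120,255,255))):
    u0,v0,u1,v1=roi; big=cv2.resize(d['frame'][v0:v1,u0:u1],None,fx=4,fy=4,interpolation=cv2.INTER_CUBIC)
    h=cv2.cvtColor(big,cv2.COLOR_BGR2HSV); out=[]
    for lo,hi in (blue,((0,0,160),(180,50,255))):
        c=cv2.convexHull(max(cv2.findContours(cv2.inRange(h,lo,hi),0,2)[0],key=cv2.contourArea))
        for e in np.arange(.01,.15,.005):
            q=cv2.approxPolyDP(c,e*cv2.arcLength(c,True),True)
            if len(q)<=4: break
        out.append(((q[:,0]+.5)/4-.5+[u0,v0]).round(1).tolist())
    return out
E
python3 - <<'E'
from h import *
w=grab('wrist','w10'); s=grab('scene','s10')
P=np.array([.4835,.262,.15]);Q=R.from_euler('z',-7.7,degrees=True)
exp={k:proj(w,P-[0,0,.015]+Q.apply(v))[0].round(1).tolist() for k,v in F.items()}; print('exp w',exp)
exps={k:proj(s,P-[0,0,.015]+Q.apply(v))[0].round(1).tolist() for k,v in F.items()}; print('exp s',exps)
a=np.array(list(exp.values()));b=np.array(list(exps.values()))
for d,e in((w,a),(s,b)):
    lo=(e.min(0)-12).astype(int);hi=(e.max(0)+12).astype(int); lo=np.maximum(lo,0); print(quads(d,(lo[0],lo[1],hi[0],hi[1])))
E
```

```text
clock: 24.0
tool_pos: [0.462, 0.125, 0.2477]
tcp_rot: [-179.9, -0.0, -7.8]
contact_force: [-0.2, -0.1, 0.3]
width: 0.422
finger_force: 0.0
exp w {'Lfr': [157.8, 185.1], 'Lnr': [162.3, 220.0], 'Lnl': [118.4, 220.0], 'Lfl': [114.6, 185.1], 'Bn': [143.0, 243.9], 'Bf': [134.7, 173.9], 'Bfl': [95.4, 173.8], 'Bnl': [105.6, 243.9], 'Bfr': [173.8, 174.0], 'Bnr': [180.2, 243.8]}
exp s {'Lfr': [357.6, 173.2], 'Lnr': [345.6, 168.1], 'Lnl': [354.5, 158.3], 'Lfl': [366.1, 163.5], 'Bn': [341.8, 159.5], 'Bf': [365.7, 169.9], 'Bfl': [373.1, 161.3], 'Bnl': [349.5, 151.3], 'Bfr': [358.0, 178.7], 'Bnr': [333.9, 168.0]}
[[[186.1, 174.9], [189.9, 238.6], [105.1, 245.9], [96.1, 177.6]], [[157.4, 187.9], [160.6, 222.9], [117.6, 221.9], [114.1, 186.9]]]
[[[348.4, 152.1], [369.6, 160.9], [354.4, 186.9], [333.4, 176.9]], [[379.6, 150.4], [383.9, 166.9], [365.4, 189.4], [345.1, 166.4]]]
```

```bash
python3 - <<'E'
from h import *
w=load('w10');Q=R.from_euler('z',-7.7,degrees=True)
g=cv2.cvtColor(w['frame'],cv2.COLOR_BGR2HSV)
for sgn in(1,-1):
    print([(x,*[tuple(g[int(round(v)),int(round(u))][1:]) for u,v in [proj(w,np.array([.4835,.262,0])+Q.apply([sgn*x/1000,0,.152]))[0]] if 0<=u<640 and 0<=v<480]) for x in range(44,82,3)])
E
python3 -m crank '[[1,0,0,0,0,0,-0.15],[1,0,0,0,0,0,-0.15],[1,0,0,0,0,0,-0.15],[1,0,0,0,0,0,-0.15],[1,0,0,0,0,0,-0.15],[1,0,0,0,0,0,-0.15],[1,0,0,0,0,0,-0.15],[1,0,0,0,0,0,-0.15],[1,0,0,0,0,0,-0.15],[1,0,0,0,0,0,-0.15]]' 30
python3 -m crank '[[1,0,0,0,0,0,-0.12],[1,0,0,0,0,0,-0.12],[1,0,0,0,0,0,-0.12],[1,0,0,0,0,0,-0.12],[1,0,0,0,0,0,0],[1,0,0,0,0,0,0],[1,0,0,0,0,0,0],[1,0,0,0,0,0,0],[1,0,0,0,0,0,0],[1,0,0,0,0,0,0]]' 30
python3 -c "
from h import *
rel([.5154,-.2715,.23],[180,0,106]);print(robot.get_obs()['joint_positions'])"
```

```text
[(44, (np.uint8(105), np.uint8(208))), (47, (np.uint8(106), np.uint8(203))), (50, (np.uint8(105), np.uint8(201))), (53, (np.uint8(16), np.uint8(237))), (56, (np.uint8(10), np.uint8(239))), (59, (np.uint8(10), np.uint8(240))), (62, (np.uint8(10), np.uint8(239))), (65, (np.uint8(0), np.uint8(255))), (68, (np.uint8(15), np.uint8(217))), (71, (np.uint8(12), np.uint8(209))), (74, (np.uint8(16), np.uint8(143))), (77, (np.uint8(16), np.uint8(146))), (80, (np.uint8(16), np.uint8(143)))]
[(44, (np.uint8(82), np.uint8(252))), (47, (np.uint8(82), np.uint8(252))), (50, (np.uint8(94), np.uint8(244))), (53, (np.uint8(97), np.uint8(242))), (56, (np.uint8(0), np.uint8(255))), (59, (np.uint8(0), np.uint8(255))), (62, (np.uint8(0), np.uint8(255))), (65, (np.uint8(0), np.uint8(255))), (68, (np.uint8(0), np.uint8(255))), (71, (np.uint8(0), np.uint8(255))), (74, (np.uint8(1), np.uint8(254))), (77, (np.uint8(29), np.uint8(89))), (80, (np.uint8(28), np.uint8(90)))]
clock: 25.1
tool_pos: [0.4618, 0.1263, 0.2474]
tcp_rot: [-180.0, -0.1, 78.7]
contact_force: [0.6, 0.9, 0.0]
width: 1.0
finger_force: 0.0
clock: 26.1
tool_pos: [0.4619, 0.1245, 0.2476]
tcp_rot: [180.0, -0.0, 105.7]
contact_force: [0.2, -0.5, -0.4]
width: 1.005
finger_force: 0.0
tool shift [-0.3958 -0.0555  0.0173] pos [0.4619 0.1245 0.2476] rot [ 1.7999e+02 -4.0000e-02  1.0567e+02]
turn [ 0.0002 -0.0007 -0.0057]
[ 18.2954722   10.56276228 -41.38966565 109.03597878   7.75834048
  63.19668534 -10.44975548]
```

Both white tongues now reach over blue at ±54 mm, so they're shut and step 1 is done. Next is orange: take it by its narrow sides with the tool tilted 45°, so that a −90° turn about tool y lays it flat.

```bash
python3 -m crank '[[1,-0.044,-0.0062,0,0,0,-0.006],[1,-0.044,-0.0062,0,0,0,0],[1,-0.044,-0.0062,0,0,0,0],[1,-0.044,-0.0062,0,0,0,0],[1,-0.044,-0.0062,0,0,0,0],[1,-0.044,-0.0062,0,0,0,0],[1,-0.044,-0.0062,0,0,0,0],[1,-0.044,-0.0062,0,0,0,0],[1,-0.044,-0.0062,0,0,0,0],[1,0,0,0,0,0,0]]' 30
python3 -m crank '[[1,0,0,0,0,0.1,0],[1,0,0,0,0,0.11,0],[1,0,0,0,0,0.115,0],[1,0,0,0,0,0.115,0],[1,0,0,0,0,0.115,0],[1,0,0,0,0,0.115,0],[1,0,0,0,0,0.115,0],[1,0,0,0,0,0,0],[1,0,0,0,0,0,0],[1,0,0,0,0,0,0]]' 30
python3 -c "
from h import *
Q=R.from_euler('xyz',[180,0,106.2],degrees=True)*R.from_rotvec([0,.785,0])
rel([.5154,-.2715,.0389],Q.as_euler('xyz',degrees=True));o=robot.get_obs();print(o['joint_positions'])
w=grab('wrist','w11')
P=np.array([.5238,-.3014,.124]);q=R.from_euler('z',16,degrees=True)
print('exp top',proj(w,P+q.apply([[.03,.015,0],[.03,-.015,0],[-.03,-.015,0],[-.03,.015,0]])).round(0).tolist())
h=cv2.cvtColor(w['frame'],cv2.COLOR_BGR2HSV);m=cv2.inRange(h,(5,180,120),(13,255,255));m=cv2.morphologyEx(m,cv2.MORPH_OPEN,np.ones((3,3)));n,l,st,ce=cv2.connectedComponentsWithStats(m);print([ (st[i].tolist(),ce[i].round(0).tolist()) for i in range(1,n) if st[i,4]>150])
"
```

```text
clock: 27.1
tool_pos: [0.5162, -0.2791, 0.2462]
tcp_rot: [-179.9, 0.1, 105.5]
contact_force: [0.4, -0.6, -1.0]
width: 1.003
finger_force: 0.0
clock: 28.1
tool_pos: [0.5181, -0.2702, 0.2489]
tcp_rot: [179.8, -44.9, 106.3]
contact_force: [0.7, 0.5, 0.4]
width: 1.0
finger_force: 0.0
tool shift [-0.1485 -0.0033  0.1485] pos [ 0.5181 -0.2702  0.2489] rot [179.84 -44.86 106.26]
turn [0.0019 0.002  0.0008]
[ 54.15665538  45.21835548 -28.00705137  70.69062082 -11.4010538
 100.67976313  45.12048736]
exp top [[347.0, 354.0], [349.0, 394.0], [271.0, 394.0], [274.0, 354.0]]
[]
```

```bash
python3 - <<'E'
from h import *
o=robot.get_obs();w=load('w11');print(proj(w,o['tool_pos']))
c,_=ray(w,320,240);Q=R.from_euler('xyz',o['tcp_rot'],degrees=True);print('cam in tool',Q.inv().apply(c-o['tool_pos']).round(4))
w=load('w5');c,_=ray(w,320,240);Q=R.from_euler('xyz',[-179.92,-.04,-7.75],degrees=True);print(Q.inv().apply(c-[.4822,.2639,.1601]).round(4))
E
```

```text
[[314.75016495 268.78279794]]
cam in tool [ 0.0682 -0.0002 -0.1972]
[ 0.0684  0.0003 -0.1974]
```

The offset is fixed in the tool frame, as I assumed. Descending over orange and gripping.

```bash
python3 -m crank '[[1,-0.03,-0.003,0.03,0,0,0],[1,-0.03,0,0.03,0,0,0],[1,-0.03,0,0.03,0,0,0],[1,-0.03,0,0.03,0,0,0],[1,-0.02,0,0.02,0,0,0],[1,-0.0085,0,0.0085,0,0,0],[1,0,0,0,0,0,0],[1,0,0,0,0,0,0],[0.5,0,0,0,0,0,0],[0.5,0,0,0,0,0,0]]' 40
python3 -m crank '[[0.5,0,0,0,0,0,0],[0.5,0,0,0,0,0,0],[0.5,0,0,0,0,0,0],[0.5,0,0,0,0,0,0],[0.5,0,0,0,0,0,0],[0.5,0,0,0,0,0,0],[0.5,-0.0,0,0,0,0,0],[0.5,0,0,0,0,0,0],[0.5,0.007,0,-0.007,0,0,0],[0.5,0.007,0,-0.007,0,0,0]]' 40
python3 -c "
from h import *
print(robot.get_obs())"
```

```text
clock: 29.15
tool_pos: [0.5154, -0.2729, 0.039]
tcp_rot: [179.9, -44.9, 106.1]
contact_force: [0.6, 0.5, 0.0]
width: 0.85
finger_force: 0.0
clock: 30.15
tool_pos: [0.5134, -0.2723, 0.0565]
tcp_rot: [-179.8, -45.1, 105.9]
contact_force: [-0.4, -0.8, -2.6]
width: 0.654
finger_force: 40.0
{'clock': 30.15, 'joint_positions': array([ 53.55397362,  56.74366381, -25.45730407,  75.64723827,
        -7.14217784,  86.19025182,  50.77946042]), 'joint_vel': array([ 0.7179443 , -7.74880858, -1.76545751, -0.5220606 , -2.44713434,
        6.67476825, -2.43543785]), 'effort': array([-1.94676225e-01, -6.81474209e+01, -1.03867847e+01, -1.82794189e+01,
       -1.66324429e+00,  2.00461440e+00,  3.81996017e-02]), 'tool_pos': array([ 0.51337609, -0.27227938,  0.05648211]), 'tcp_rot': array([-179.82595984,  -45.06804697,  105.93811191]), 'contact_force': array([-0.43269916, -0.80586317, -2.60717639]), 'ft_torque': array([-0.89788635, -0.35440706, -0.04396827]), 'finger_force': 39.99975621700287, 'width': 0.6539343232196095}
```

Held at 60 mm with 40 N. Lift clear of the tray, turn upright and yaw.

```bash
python3 -m crank '[[0.5,0.02,0,-0.02,0,0,0],[0.5,0.03,0,-0.03,0,0,0],[0.5,0.03,0,-0.03,0,0,0],[0.5,0.03,0,-0.03,0,-0.05,0],[0.5,0,0,-0.02,0,-0.12,0],[0.5,0,0,0,0,-0.12,0],[0.5,0,0,0,0,-0.12,0],[0.5,0,0,0,0,-0.12,0],[0.5,0,0,0,0,-0.12,0],[0.5,0,0,0,0,-0.135,0]]' 45
python3 -m crank '[[0.5,0,0,0,0,0,-0.13],[0.5,0,0,0,0,0,-0.13],[0.5,0,0,0,0,0,-0.13],[0.5,0,0,0,0,0,-0.13],[0.5,0,0,0,0,0,-0.13],[0.5,0,0,0,0,0,-0.13],[0.5,0,0,0,0,0,-0.13],[0.5,0,0,0,0,0,-0.13],[0.5,0,0,0,0,0,-0.12],[0.5,0,0,0,0,0,0]]' 45
python3 -c "
from h import *
rel([.551,.026,.19],[180,0,172.3]);print(robot.get_obs()['joint_positions'])"
```

```text
clock: 31.15
tool_pos: [0.5178, -0.2858, 0.2284]
tcp_rot: [180.0, 0.3, 106.0]
contact_force: [-0.1, -0.2, -1.3]
width: 0.651
finger_force: 45.0
clock: 32.15
tool_pos: [0.5174, -0.2851, 0.2274]
tcp_rot: [180.0, -0.1, 172.5]
contact_force: [-0.8, 0.1, -1.6]
width: 0.653
finger_force: 45.0
tool shift [0.0072 0.3128 0.0376] pos [ 0.5174 -0.2851  0.2274] rot [ 1.7996e+02 -8.0000e-02  1.7251e+02]
turn [ 0.0007 -0.0014  0.0036]
[ 54.27293394  23.93468832 -37.5293045   96.04769544  15.73220191
  65.48471894  95.01874149]
```

```bash
python3 -m crank '[[0.5,0.001,0.039,0,0,0,0.004],[0.5,0.001,0.039,0,0,0,0],[0.5,0.001,0.039,0,0,0,0],[0.5,0.001,0.039,0,0,0,0],[0.5,0.001,0.039,0,0,0,0],[0.5,0.001,0.039,0,0,0,0],[0.5,0.001,0.039,0,0,0,0],[0.5,0,0.039,0,0,0,0],[0.5,0,0,0,0,-0.08,0],[0.5,0,0,0,0,-0.1,0]]' 45
python3 -m crank '[[0.5,0,0,0,0,-0.12,0],[0.5,0,0,0,0,-0.12,0],[0.5,0,0,0,0,-0.12,0],[0.5,0,0,0,0,-0.12,0],[0.5,0,0,0,0,-0.125,0],[0.5,0,0,0,0,0,0],[0.5,0,0,0,0,0,0],[0.5,0,0,0,0,0,0],[0.5,0,0,0,0,0,0],[0.5,0,0,0,0,0,0]]' 45
python3 - <<'E'
from h import *
Q=R.from_euler('xyz',[180,0,172.3],degrees=True)*R.from_rotvec([0,-.785,0])
rel([.551,.026,-.010],Q.as_euler('xyz',degrees=True)); o=robot.get_obs();print(o['joint_positions'])
s=grab('scene','s12'); w=grab('wrist','w12')
# expected carton (flat) vs view: pad position
q=R.from_euler('xyz',o['tcp_rot'],degrees=True); d=q.apply([0,0,1]); pad=o['tool_pos']-.044*d; print('pad',pad.round(4))
h=cv2.cvtColor(s['frame'],cv2.COLOR_BGR2HSV);m=cv2.inRange(h,(5,190,150),(14,255,255));n,l,st,ce=cv2.connectedComponentsWithStats(m);print([(st[i].tolist(),ce[i].round(0).tolist()) for i in range(1,n) if st[i,4]>60])
print('centre proj',proj(s,pad))
E
```

```text
clock: 33.15
tool_pos: [0.5536, 0.0269, 0.2276]
tcp_rot: [179.9, 10.5, 172.2]
contact_force: [0.5, -0.5, -0.8]
width: 0.65
finger_force: 45.0
clock: 34.15
tool_pos: [0.5561, 0.0157, 0.2285]
tcp_rot: [-178.7, 38.2, 171.9]
contact_force: [-0.2, 0.0, -2.3]
width: 0.649
finger_force: 45.0
tool shift [0.1527 0.0136 0.1831] pos [0.5561 0.0157 0.2285] rot [-178.71   38.23  171.94]
turn [-0.0267 -0.1178 -0.0034]
[ 27.21077312   1.62663818 -41.38760504 131.0591208   53.72358555
  19.53337202  20.66291029]
pad [0.5293 0.0205 0.2631]
[([0, 1, 34, 48, 95], [14.0, 22.0]), ([33, 0, 41, 22, 180], [50.0, 10.0]), ([37, 0, 83, 60, 454], [87.0, 21.0]), ([424, 0, 34, 30, 540], [443.0, 15.0]), ([452, 0, 29, 35, 506], [469.0, 17.0]), ([481, 0, 25, 38, 335], [495.0, 22.0]), ([521, 2, 10, 19, 71], [527.0, 11.0]), ([510, 30, 15, 13, 111], [519.0, 36.0]), ([293, 187, 38, 17, 79], [312.0, 193.0]), ([303, 205, 32, 28, 70], [315.0, 223.0])]
centre proj [[314.78458689 213.23761013]]
```

```bash
python3 -m crank '[[0.5,0.018,0.003,0.024,-0.006,0,0],[0.5,0.018,0.003,0.024,-0.006,0,0],[0.5,0.018,0.003,0.024,-0.006,-0.02,0],[0.5,0.018,0.003,0.024,-0.006,-0.03,0],[0.5,0,0,0,0,-0.03,0],[0.5,0,0,0,0,-0.03,0],[0.5,0,0,0,0,0,0],[0.5,0,0,0,0,0,0],[0.5,0,0,0,0,0,0],[0.5,0,0,0,0,0,0]]' 45
python3 - <<'E'
from h import *
Q=R.from_euler('xyz',[180,0,172.3],degrees=True)*R.from_rotvec([0,-.785,0])
rel([.551,.026,-.010],Q.as_euler('xyz',degrees=True)); o=robot.get_obs();print(o['joint_positions'])
E
```

```text
clock: 35.25
tool_pos: [0.5588, 0.0162, 0.1427]
tcp_rot: [-178.6, 43.3, 172.1]
contact_force: [0.5, -0.3, -2.1]
width: 0.651
finger_force: 45.0
tool shift [0.1113 0.0111 0.1047] pos [0.5588 0.0162 0.1427] rot [-178.61   43.32  172.13]
turn [-0.0263 -0.0289 -0.0018]
[ 20.6429685   15.09960963 -39.66914339 138.87529888 114.8281438
  28.85250485 -40.65689242]
```

```bash
python3 -m crank '[[0.5,-0.006,0.002,0.005,-0.005,0,0],[0.5,-0.006,0.002,0.005,-0.005,0,0],[0.5,0.014,0.002,0.015,-0.005,0,0],[0.5,0.014,0,0.015,-0.005,0,0],[0.5,0.014,0,0.015,0,0,0],[0.5,0,0,0,0,0,0],[0.5,0,0,0,0,0,0],[0.5,0,0,0,0,0,0],[0.5,0,0,0,0,0,0],[0.5,0,0,0,0,0,0]]' 45
python3 - <<'E'
from h import *
Q=R.from_euler('xyz',[180,0,172.3],degrees=True)*R.from_rotvec([0,-.785,0])
rel([.565,.026,-.007],Q.as_euler('xyz',degrees=True)); o=robot.get_obs();print(o['joint_positions'])
E
```

```text
clock: 36.25
tool_pos: [0.5754, 0.0195, 0.0827]
tcp_rot: [-179.7, 43.4, 172.2]
contact_force: [-0.2, 0.4, -1.7]
width: 0.649
finger_force: 45.0
tool shift [0.0697 0.0054 0.0575] pos [0.5754 0.0195 0.0827] rot [-179.72   43.4   172.19]
turn [-0.0062 -0.0276 -0.0014]
[ 21.39958843  27.73299975 -40.69269581 138.54693615 128.32531143
  38.44091212 -49.84380862]
```

```bash
python3 -m crank '[[0.5,0.014,0.001,0.0125,0,0,0],[0.5,0.014,0.001,0.0125,-0.006,-0.01,0],[0.5,0.014,0.001,0.0125,0,-0.01,0],[0.5,0.01,0.001,0.0095,0,-0.008,0],[0.5,0.007,0,0.0055,0,0,0],[0.5,0.004,0,0.003,0,0,0],[0.5,0.003,0,0.002,0,0,0],[0.5,0,0,0,0,0,0],[0.5,0,0,0,0,0,0],[0.5,0,0,0,0,0,0]]' 45
python3 - <<'E'
from h import *
Q=R.from_euler('xyz',[180,0,172.3],degrees=True)*R.from_rotvec([0,-.785,0])
rel([.565,.026,-.007],Q.as_euler('xyz',degrees=True)); o=robot.get_obs();print(o['joint_positions'],o['contact_force'])
E
```

```text
clock: 37.25
tool_pos: [0.5682, 0.0244, -0.005]
tcp_rot: [179.9, 45.0, 172.2]
contact_force: [0.3, 0.4, -1.7]
width: 0.652
finger_force: 45.0
tool shift [ 0.0038  0.0011 -0.0009] pos [ 0.5682  0.0244 -0.005 ] rot [179.94  44.97 172.2 ]
turn [-0.0002 -0.0002 -0.0012]
[ 25.11358528  49.14225995 -45.7507157  139.59505789 140.29481542
  59.75351088 -52.48036167] [ 0.30021239  0.37479401 -1.68261852]
```

```bash
python3 -m crank '[[0.5,-0.0005,0,0.003,0,0,0],[0.5,-0.0005,0,0.002,0,0,0],[0.5,0,0,0,0,0,0],[0.7,0,0,0,0,0,0],[0.75,0,0,0,0,0,0],[0.8,0,0,0,0,0,0],[0.9,0,0,0,0,0,0],[1,0,0,0,0,0,0],[1,0,0,0,0,0,0],[1,0,0,0,0,0,0]]' 45
python3 -c "
from h import *
o=robot.get_obs();print(o['joint_positions'])"
```

```text
clock: 38.25
tool_pos: [0.5722, 0.024, -0.0083]
tcp_rot: [179.9, 44.9, 172.2]
contact_force: [0.3, 0.7, 3.2]
width: 0.999
finger_force: 2.2
[ 25.11876989  49.66809186 -45.45116497 139.04622067 140.65559821
  59.63350087 -52.27950588]
```

```bash
python3 -m crank '[[1,-0.008,0,-0.008,0,0,0],[1,-0.018,0,-0.018,0,0,0],[1,-0.02,0,-0.022,0,0,0],[1,-0.02,0,-0.022,0,0.1,0],[1,-0.02,0,-0.025,0,0.13,0],[1,-0.02,0,-0.03,0,0.13,0],[1,-0.01,0,-0.03,0,0.13,0],[1,0,0,-0.03,0,0.13,0],[1,0,0,-0.03,0,0.13,0],[1,0,0,0,0,0.035,0]]' 45
python3 - <<'E'
from h import *
w=grab('wrist','w13');s=grab('scene','s13');o=robot.get_obs();print(o['tool_pos'],o['tcp_rot'],o['joint_positions'])
for d in(w,s):
    h=cv2.cvtColor(d['frame'],cv2.COLOR_BGR2HSV);m=cv2.inRange(h,(3,170,140),(14,255,255));m=cv2.morphologyEx(m,cv2.MORPH_OPEN,np.ones((3,3)))
    n,l,st,ce=cv2.connectedComponentsWithStats(m);print([(st[i].tolist(),ce[i].round(0).tolist()) for i in range(1,n) if st[i,4]>80])
    print(proj(d,[[.54,.025,.034]]))
    wh=cv2.inRange(h,(0,0,190),(180,40,255)); n,l,st,ce=cv2.connectedComponentsWithStats(wh);print([(st[i].tolist(),ce[i].round(0).tolist()) for i in range(1,n) if st[i,4]>150])
E
```

```text
clock: 39.25
tool_pos: [0.5466, -0.0018, 0.1465]
tcp_rot: [-174.8, 18.6, 171.3]
contact_force: [0.6, 0.2, 0.0]
width: 1.0
finger_force: 0.0
[ 0.54616019 -0.0030682   0.14422718] [-174.72756296   18.55061038  171.2418988 ] [ 42.07520801  24.59626449 -61.99259973 120.37574938  52.67783943
  44.18804276  27.49607833]
[([323, 129, 22, 68, 1055], [332.0, 159.0])]
[[359.15124112 171.23211237]]
[([341, 138, 47, 37, 1602], [364.0, 156.0]), ([592, 148, 17, 14, 154], [601.0, 155.0]), ([0, 153, 77, 97, 939], [17.0, 188.0]), ([0, 252, 80, 21, 163], [40.0, 261.0]), ([298, 294, 47, 30, 623], [322.0, 305.0]), ([212, 314, 45, 9, 190], [238.0, 318.0]), ([270, 392, 225, 48, 6765], [372.0, 417.0]), ([158, 435, 23, 9, 162], [169.0, 440.0])]
[([427, 0, 31, 31, 610], [443.0, 15.0]), ([457, 0, 25, 35, 541], [469.0, 18.0]), ([483, 0, 23, 39, 378], [496.0, 22.0]), ([0, 2, 32, 56, 606], [12.0, 30.0]), ([512, 30, 13, 13, 132], [519.0, 36.0]), ([41, 37, 31, 21, 108], [57.0, 46.0]), ([300, 290, 27, 24, 308], [312.0, 302.0])]
[[322.99239824 292.70873412]]
[([285, 0, 131, 35, 2760], [358.0, 12.0]), ([576, 0, 64, 86, 2567], [621.0, 50.0]), ([235, 28, 63, 70, 1150], [265.0, 60.0]), ([318, 132, 22, 23, 219], [327.0, 142.0]), ([268, 139, 41, 30, 453], [291.0, 157.0]), ([346, 159, 19, 15, 168], [355.0, 166.0]), ([361, 175, 10, 42, 154], [367.0, 195.0]), ([60, 176, 60, 41, 329], [97.0, 205.0]), ([409, 269, 43, 41, 841], [427.0, 288.0]), ([309, 281, 19, 17, 203], [318.0, 289.0]), ([150, 307, 23, 21, 274], [161.0, 317.0]), ([523, 312, 117, 168, 13874], [583.0, 404.0]), ([397, 326, 29, 41, 698], [412.0, 349.0]), ([353, 397, 24, 60, 184], [365.0, 426.0]), ([142, 406, 16, 26, 208], [149.0, 419.0]), ([597, 453, 43, 27, 817], [616.0, 469.0])]
```

```bash
python3 -m crank '[[1,0,-0.01,-0.01,-0.03,0.06,0],[1,0,-0.01,-0.01,-0.03,0.09,0],[1,0,-0.007,-0.01,-0.03,0.09,0],[1,0,0,-0.01,0,0.085,0],[1,0,0,0,0,0,0],[1,0,0,0,0,0,0],[1,0,0,0,0,0,0],[1,0,0,0,0,0,0],[1,0,0,0,0,0,0],[1,0,0,0,0,0,0]]' 45
python3 - <<'E'
from h import *
w=grab('wrist','w14');s=grab('scene','s14');rel([.53,.025,.16],[180,0,172.3]);print(robot.get_obs()['joint_positions'])
h=cv2.cvtColor(w['frame'],cv2.COLOR_BGR2HSV)
C=np.array([.537,.025,.034]);q=R.from_euler('z',-7.7,degrees=True)
print('exp',proj(w,C+q.apply([[.06,.03,0],[.06,-.03,0],[-.06,-.03,0],[-.06,.03,0]])).round(0).tolist())
# cardboard+orange+white mask vs black mat: print bbox of the orange band/label
for lo,hi in(((3,170,140),(14,255,255)),((0,0,190),(180,40,255))):
    m=cv2.inRange(h,lo,hi);n,l,st,ce=cv2.connectedComponentsWithStats(m)
    for i in range(1,n):
        if st[i,4]>300: print(st[i].tolist(),cv2.boxPoints(cv2.minAreaRect(np.argwhere(l==i)[:,::-1].astype(np.float32))).round(1).tolist())
# orange band in scene
m=cv2.inRange(cv2.cvtColor(s['frame'],cv2.COLOR_BGR2HSV),(3,170,140),(14,255,255))[250:330,270:370];ys,xs=np.nonzero(m);print(len(xs),xs.mean()+270,ys.mean()+250)
E
```

```text
clock: 40.35
tool_pos: [0.5323, -0.0263, 0.1838]
tcp_rot: [-179.9, -0.1, 170.8]
contact_force: [0.2, -0.3, 0.2]
width: 1.002
finger_force: 0.0
tool shift [0.0106 0.0504 0.0238] pos [ 0.5325 -0.0264  0.1838] rot [-1.7989e+02 -1.4000e-01  1.7077e+02]
turn [-0.002  -0.0025 -0.0267]
[ 50.0447194   33.38689484 -68.18025392 105.40108816  34.23445466
  65.41463098  50.51844112]
exp [[400.0, 273.0], [338.0, 275.0], [337.0, 149.0], [404.0, 147.0]]
[340, 180, 18, 60, 832] [[340.0, 180.0], [357.0, 180.0], [357.0, 239.0], [340.0, 239.0]]
[68, 0, 82, 65, 3717] [[68.0, 64.0], [68.0, 0.0], [149.0, 0.0], [149.0, 64.0]]
[0, 83, 103, 215, 6150] [[-48.79999923706055, 106.30000305175781], [0.699999988079071, 82.69999694824219], [102.80000305175781, 296.6000061035156], [53.29999923706055, 320.29998779296875]]
[355, 188, 38, 31, 1109] [[355.0, 188.0], [392.0, 188.0], [392.0, 218.0], [355.0, 218.0]]
[431, 389, 107, 51, 2221] [[431.0, 439.0], [431.0, 389.0], [537.0, 389.0], [537.0, 439.0]]
[302, 401, 63, 38, 1794] [[302.0, 438.0], [302.0, 401.0], [364.0, 401.0], [364.0, 438.0]]
366 314.8114754098361 298.9672131147541
```

```bash
python3 - <<'E'
from h import *
w=load('w14');h=cv2.cvtColor(w['frame'],cv2.COLOR_BGR2HSV)
for u in(365,385): print(u,[(v,*map(int,h[v,u])) for v in range(124,300,5)])
for v in(185,230,170,255): print(v,[(u,*map(int,h[v,u])) for u in range(322,420,4)])
E
```

```text
365 [(124, 30, 10, 51), (129, 0, 5, 50), (134, 15, 10, 51), (139, 0, 0, 52), (144, 30, 5, 50), (149, 30, 5, 51), (154, 20, 14, 53), (159, 22, 83, 251), (164, 26, 63, 254), (169, 26, 58, 255), (174, 26, 57, 255), (179, 26, 68, 255), (184, 24, 139, 255), (189, 0, 0, 255), (194, 0, 0, 255), (199, 0, 0, 255), (204, 0, 0, 255), (209, 0, 0, 255), (214, 0, 0, 255), (219, 26, 94, 255), (224, 23, 141, 255), (229, 24, 140, 255), (234, 24, 139, 255), (239, 24, 119, 255), (244, 24, 71, 254), (249, 25, 64, 254), (254, 25, 68, 254), (259, 24, 73, 253), (264, 24, 72, 254), (269, 24, 74, 254), (274, 24, 74, 253), (279, 24, 74, 253), (284, 15, 128, 239), (289, 14, 127, 237), (294, 15, 130, 237), (299, 16, 126, 246)]
385 [(124, 60, 5, 53), (129, 30, 5, 50), (134, 90, 10, 52), (139, 0, 5, 51), (144, 0, 5, 53), (149, 45, 10, 52), (154, 40, 15, 51), (159, 25, 70, 254), (164, 25, 66, 254), (169, 26, 61, 255), (174, 26, 62, 254), (179, 25, 77, 255), (184, 24, 139, 255), (189, 0, 0, 255), (194, 0, 0, 255), (199, 0, 0, 255), (204, 0, 0, 255), (209, 0, 0, 255), (214, 0, 0, 255), (219, 24, 140, 255), (224, 24,
[... 1647 characters left out ...]
2, 255), (386, 26, 62, 255), (390, 25, 69, 254), (394, 25, 68, 254), (398, 25, 72, 253), (402, 24, 70, 254), (406, 23, 80, 252), (410, 105, 8, 67), (414, 90, 4, 66), (418, 0, 0, 67)]
255 [(322, 13, 132, 174), (326, 13, 130, 174), (330, 13, 133, 175), (334, 13, 130, 174), (338, 13, 132, 174), (342, 17, 105, 173), (346, 16, 105, 213), (350, 16, 105, 214), (354, 17, 105, 214), (358, 23, 78, 253), (362, 24, 76, 253), (366, 24, 69, 254), (370, 24, 77, 253), (374, 25, 69, 254), (378, 23, 79, 253), (382, 23, 82, 252), (386, 23, 78, 253), (390, 25, 69, 254), (394, 24, 74, 253), (398, 24, 76, 253), (402, 24, 78, 253), (406, 13, 137, 207), (410, 13, 136, 207), (414, 13, 135, 208), (418, 13, 134, 209)]
```

```bash
python3 - <<'E'
from h import *
w=load('w14')
for p in((374,157),(374,282),(340.5,190),(407.5,190),(340.5,235),(405.5,235)): print(at(w,*p,.034).round(4))
c=(at(w,374,157,.034)+at(w,374,282,.034))/2; print(c)
rel([c[0],c[1],.10],[180,0,172.3])
E
```

```text
[0.4862 0.0351 0.034 ]
[0.6056 0.0206 0.034 ]
[0.5109 0.001  0.034 ]
[0.5208 0.062  0.034 ]
[ 0.5533 -0.0051  0.034 ]
[0.5631 0.0559 0.034 ]
[0.54591457 0.02783963 0.034     ]
tool shift [-0.0048  0.0559  0.0837] pos [ 0.5325 -0.0264  0.1838] rot [-1.7989e+02 -1.4000e-01  1.7077e+02]
turn [-0.002  -0.0025 -0.0267]
```

Orange lies flat: it measures 119 × 62 mm, centre (0.546, 0.028), yaw −8°, 60 mm from the mat's centre, so step 2 is met. Taking it from above.

```bash
python3 -m crank '[[1,-0.005,0.028,0,-0.002,-0.002,-0.02],[1,0,0.028,0,0,0,0],[1,0,0,0.03,0,0,0],[1,0,0,0.035,0,0,0],[1,0,0,0.03,0,0,0],[1,0,0,0,0,0,0],[1,0,0,0,0,0,0],[1,0,0,0,0,0,0],[1,0,0,0,0,0,0],[1,0,0,0,0,0,0]]' 45
python3 -c "
from h import *
rel([.5459,.0282,-.015],[180,0,171.9])"
```

```text
clock: 41.45
tool_pos: [0.5466, 0.0281, 0.0899]
tcp_rot: [180.0, 0.1, 171.9]
contact_force: [-0.4, 0.8, 0.8]
width: 1.001
finger_force: 0.0
tool shift [ 9.000e-04 -1.000e-04  1.049e-01] pos [0.5466 0.0281 0.0899] rot [1.7997e+02 7.0000e-02 1.7189e+02]
turn [ 0.0005  0.0011 -0.0002]
```

```bash
python3 -m crank '[[1,0.001,0,0.03,0,0.001,0],[1,0,0,0.03,0,0,0],[1,0,0,0.025,0,0,0],[1,0,0,0.012,0,0,0],[1,0,0,0.007,0,0,0],[1,0,0,0,0,0,0],[0.5,0,0,0,0,0,0],[0.5,0,0,0,0,0,0],[0.5,0,0,0,0,0,0],[0.5,0,0,0,0,0,0]]' 45
python3 -m crank '[[0.5,0,0,0,0,0,0],[0.5,0,0,0,0,0,0],[0.5,0,0,0,0,0,0],[0.5,0,0,0,0,0,0],[0.5,0,0,0,0,0,0],[0.5,0,0,-0.01,0,0,0],[0.5,0,0,-0.03,0,0,0],[0.5,0,0,-0.04,0,0,0],[0.5,0,0,-0.05,0,0,0],[0.5,0,0,-0.05,0,0,0]]' 45
python3 -c "
from h import *
w=grab('wrist','w15');o=robot.get_obs()
h=cv2.cvtColor(w['frame'],cv2.COLOR_BGR2HSV)
print([(v,*map(int,h[v,316])) for v in range(130,220,4)])
rel([.4835,.262,.205],[180,0,172.3])"
```

```text
clock: 42.45
tool_pos: [0.5451, 0.0283, -0.0147]
tcp_rot: [180.0, -0.1, 171.9]
contact_force: [-0.6, -0.2, -0.3]
width: 0.677
finger_force: 0.0
clock: 43.45
tool_pos: [0.5441, 0.0286, 0.1663]
tcp_rot: [180.0, -0.2, 172.0]
contact_force: [0.9, 0.5, -2.2]
width: 0.648
finger_force: 45.0
[(130, 53, 17, 61), (134, 10, 13, 60), (138, 45, 8, 61), (142, 60, 8, 62), (146, 50, 13, 61), (150, 15, 9, 57), (154, 30, 9, 58), (158, 40, 13, 60), (162, 30, 20, 64), (166, 17, 105, 167), (170, 18, 104, 234), (174, 21, 95, 246), (178, 21, 93, 246), (182, 21, 94, 246), (186, 21, 94, 247), (190, 21, 93, 248), (194, 21, 90, 248), (198, 21, 89, 248), (202, 21, 88, 249), (206, 22, 87, 249), (210, 22, 88, 249), (214, 21, 89, 250), (218, 17, 163, 255)]
tool shift [ 0.0966  0.2202 -0.0308] pos [0.5487 0.0305 0.1743] rot [179.83   0.47 171.98]
turn [ 0.003   0.0082 -0.0056]
```

```bash
python3 - <<'E'
from h import *
w=load('w15');c,_=ray(w,320,240);Q=R.from_euler('xyz',[180,0,172],degrees=True)
T=c-Q.apply([.0683,0,-.1973]);print(T)
for p in((316,167),(316,169)): print(Q.inv().apply(at(w,*p,T[2]+.0487)-T).round(4))
h=cv2.cvtColor(w['frame'],cv2.COLOR_BGR2HSV); print([(u,*map(int,h[190,u])) for u in list(range(236,262,2))+list(range(370,396,2))])
rel([.4835,.262,.195],[180,0,172.3])
E
```

```text
[0.54442004 0.02810254 0.16666059]
[ 0.0592  0.0007 -0.0487]
[ 0.0584  0.0007 -0.0487]
[(236, 30, 9, 60), (238, 20, 66, 89), (240, 16, 105, 173), (242, 17, 105, 189), (244, 17, 108, 185), (246, 17, 105, 189), (248, 16, 107, 196), (250, 17, 110, 200), (252, 22, 83, 252), (254, 22, 85, 251), (256, 22, 87, 250), (258, 22, 84, 251), (260, 22, 82, 252), (370, 21, 92, 247), (372, 22, 87, 249), (374, 23, 87, 250), (376, 22, 85, 250), (378, 22, 89, 250), (380, 22, 88, 250), (382, 22, 83, 251), (384, 23, 82, 252), (386, 23, 80, 252), (388, 18, 103, 235), (390, 90, 7, 38), (392, 30, 7, 38), (394, 30, 7, 38)]
tool shift [ 0.0967  0.2202 -0.0208] pos [0.5487 0.0305 0.1743] rot [179.83   0.47 171.98]
turn [ 0.003   0.0082 -0.0056]
```

```bash
python3 -m crank '[[0.5,0,0,-0.025,0.003,0.004,-0.003],[0.5,0.0163,0.0367,0,0,0.004,-0.003],[0.5,0.0163,0.0367,0,0,0,0],[0.5,0.0163,0.0367,0,0,0,0],[0.5,0.0163,0.0367,0,0,0,0],[0.5,0.0163,0.0367,0,0,0,0],[0.5,0.0162,0.0367,0,0,0,0],[0.5,0,0,0,0,0,0],[0.5,0,0,0,0,0,0],[0.5,0,0,0,0,0,0]]' 45
python3 - <<'E'
from h import *
rel(np.array([.4835,.262,.155])+.001*np.array([-.991,.134,0]),[180,0,172.3])
w=grab('wrist','w16');s=grab('scene','s16')
# where is dispenser in wrist: knob/tongue of the -x end; predicted near-end base corners
P=np.array([.4835,.262,0]);Q=R.from_euler('z',-7.7,degrees=True)
for nm,p in(('base-x corners',[[-.095,.055,.012],[-.095,-.055,.012]]),('knob end -x',[[-.128,0,.16]])): print(nm,proj(w,P+Q.apply(p)).round(1).tolist())
h=cv2.cvtColor(w['frame'],cv2.COLOR_BGR2HSV)
u0,v0=proj(w,P+Q.apply([-.122,0,.16]))[0]
m=cv2.inRange(h,(0,0,0),(180,90,60)); n,l,st,ce=cv2.connectedComponentsWithStats(m)
print([(st[i].tolist(),ce[i].round(1).tolist()) for i in range(1,n) if st[i,4]>100 and abs(ce[i][0]-u0)<60 and ce[i][1]<200])
m=cv2.inRange(h,(100,120,60),(120,255,255));n,l,st,ce=cv2.connectedComponentsWithStats(m)
print('blue',[(st[i].tolist(),cv2.boxPoints(cv2.minAreaRect(np.argwhere(l==i)[:,::-1].astype(np.float32))).round(1).tolist()) for i in range(1,n) if st[i,4]>200])
E
```

```text
clock: 44.5
tool_pos: [0.4784, 0.2584, 0.1897]
tcp_rot: [-179.8, -0.6, 172.2]
contact_force: [0.0, -0.9, -3.0]
width: 0.65
finger_force: 45.0
tool shift [-0.0039  0.0043  0.0346] pos [0.4784 0.2584 0.1897] rot [-179.79   -0.58  172.18]
turn [-0.0036 -0.0101 -0.0021]
base-x corners [[377.2, 119.6], [262.1, 119.8]]
knob end -x [[322.4, 38.8]]
[([312, 37, 31, 28, 727], [326.5, 50.1])]
blue [([266, 120, 41, 37, 683], [[266.0, 120.0], [306.0, 120.0], [306.0, 156.0], [266.0, 156.0]]), ([344, 120, 35, 30, 486], [[344.0, 120.0], [378.0, 120.0], [378.0, 149.0], [344.0, 149.0]])]
```

```bash
python3 -m crank '[[0.5,-0.004,0.006,0.01,-0.003,-0.01,-0.002],[0.5,0,0,0.015,0,0,0],[0.5,0,0,0.01,0,0,0],[0.5,0,0,0.002,0,0,0],[0.5,0,0,0,0,0,0],[0.5,0,0,0,0,0,0],[0.5,0,0,0,0,0,0],[0.5,0,0,0,0,0,0],[0.5,0,0,0,0,0,0],[0.5,0,0,0,0,0,0]]' 60
python3 - <<'E'
from h import *
rel(np.array([.4838,.264,.096])+.001*np.array([-.991,.134,0]),[180,0,172.3]);print(robot.get_obs()['contact_force'])
E
```

```text
clock: 45.6
tool_pos: [0.4829, 0.265, 0.1532]
tcp_rot: [180.0, 0.0, 172.4]
contact_force: [-0.0, -0.5, -1.0]
width: 0.648
finger_force: 60.0
tool shift [-0.     -0.0009  0.0572] pos [0.4829 0.265  0.1532] rot [1.7997e+02 3.0000e-02 1.7236e+02]
turn [0.0005 0.0005 0.001 ]
[-0.02019415 -0.48947988 -1.04981834]
```

Aligned. Pressing it in.

```bash
python3 -m crank '[[0.5,0,-0.001,0.004,0,0,0],[0.5,0,0,0.004,0,0,0],[0.5,0,0,0.004,0,0,0],[0.5,0,0,0.004,0,0,0],[0.5,0,0,0.004,0,0,0],[0.5,0,0,0.003,0,0,0],[0.5,0,0,0.003,0,0,0],[0.5,0,0,0,0,0,0],[0.5,0,0,0,0,0,0],[0.5,0,0,0,0,0,0]]' 60
python3 -c "
from h import *
o=robot.get_obs();print(o['contact_force'],o['ft_torque'])"
```

```text
clock: 46.6
tool_pos: [0.4836, 0.2658, 0.1298]
tcp_rot: [179.9, 0.2, 172.4]
contact_force: [-3.6, -2.7, 18.5]
width: 0.647
finger_force: 60.0
[-3.59931096 -2.70218076 18.51351379] [-0.6577662   0.26249117 -0.13147544]
```

```bash
python3 -m crank '[[0.5,0,0,0.004,0,0,0],[0.5,0,0,0.004,0,0,0],[0.5,0,0,0.004,0,0,0],[0.5,0,0,0.004,0,0,0],[0.5,0,0,0.004,0,0,0],[0.5,0,0,0.004,0,0,0],[0.5,0,0,0.004,0,0,0],[0.5,0,0,0.004,0,0,0],[0.5,0,0,0.002,0,0,0],[0.5,0,0,0,0,0,0]]' 60
python3 -c "
from h import *
o=robot.get_obs();print(o['contact_force'],o['ft_torque'])"
```

```text
clock: 47.6
tool_pos: [0.483, 0.2656, 0.0939]
tcp_rot: [179.8, 0.1, 172.4]
contact_force: [-0.8, 0.5, 6.1]
width: 0.647
finger_force: 60.0
[-0.77128363  0.51537692  6.07322451] [0.30239546 0.42865284 0.01314761]
```

```bash
python3 -m crank '[[0.7,0,0,0.001,0,0,0],[0.75,0,0,0,0,0,0],[0.8,0,0,0,0,0,0],[0.85,0,0,0,0,0,0],[0.85,0,0,0,0,0,0],[0.85,0,0,-0.02,0,0,0],[0.85,0,0,-0.05,0,0,0],[0.85,0,0,-0.05,0,0,0],[0.85,0,-0.03,-0.03,0,0,0],[0.85,0,-0.03,0,0,0,0]]' 60
python3 -m crank '[[0,0,-0.04,0,0,0,0],[0,0,-0.04,0,0,0,0],[0,0,-0.03,0,0,0,0],[0,0,0,0,0,0,0],[0,0,0,0,0,0,0],[0,0,0,0,0,0,0],[0,0,0,0,0,0,0],[0,0,0,0,0,0,0],[0,0,0,0,0,0,0],[0,0,0,0,0,0,0]]' 15
python3 - <<'E'
from h import *
w=grab('wrist','w17');s=grab('scene','s17');t=grab('top','t17');print(robot.get_obs()['tool_pos'])
P=np.array([.4838,.264,0]);Q=R.from_euler('z',-7.7,degrees=True)
for nm,d in(('w',w),('s',s),('t',t)):
    g=cv2.cvtColor(d['frame'],cv2.COLOR_BGR2HSV)
    for sgn in(1,-1):
        out=[]
        for x in range(41,75,3):
            u,v=proj(d,P+Q.apply([sgn*x/1000,0,.152]))[0].round().astype(int)
            out.append((x,*map(int,g[v,u])) if 0<=u<640 and 0<=v<480 else (x,))
        print(nm,sgn,out)
ex=lambda d,z:proj(d,P+Q.apply([[.06,.03,z],[.06,-.03,z],[-.06,-.03,z],[-.06,.03,z]])).round(0).tolist()
for z in(.15,.18): print('w',z,ex(w,z),'s',ex(s,z))
for d in(w,s):
    h=cv2.cvtColor(d['frame'],cv2.COLOR_BGR2HSV);
    for lo,hi in(((3,160,130),(16,255,255)),((20,150,100),(35,255,255)),((0,0,190),(180,40,255))):
        m=cv2.inRange(h,lo,hi);n,l,st,ce=cv2.connectedComponentsWithStats(m);print([(st[i].tolist(),ce[i].round(0).tolist()) for i in range(1,n) if st[i,4]>60 and ce[i][1]<300 and 100<ce[i][1]])
E
```

```text
clock: 48.6
tool_pos: [0.4761, 0.2064, 0.246]
tcp_rot: [179.8, 0.4, 172.5]
contact_force: [0.7, -0.8, -0.3]
width: 0.852
finger_force: 0.0
clock: 49.6
tool_pos: [0.4599, 0.0961, 0.2419]
tcp_rot: [180.0, 0.0, 172.4]
contact_force: [0.7, -0.7, 0.0]
width: 0.015
finger_force: 0.0
[0.45999909 0.09571067 0.24193863]
w 1 [(41, 17, 107, 190), (44, 17, 107, 186), (47, 17, 108, 189), (50, 17, 108, 187), (53, 17, 27, 216), (56, 13, 7, 241), (59, 15, 8, 241), (62, 15, 8, 241), (65, 15, 8, 241), (68, 15, 8, 241), (71, 15, 4, 252), (74, 15, 11, 226)]
w -1 [(41, 23, 79, 252), (44, 23, 81, 252), (47, 23, 82, 251), (50, 19, 97, 240), (53, 19, 100, 238), (56, 0, 0, 255), (59, 0, 0, 255), (62, 0, 0, 255), (65, 0, 0, 255), (68, 10, 6, 246), (71, 14, 16, 209), (74, 110, 19, 124)]
s 1 [(41, 16, 120, 157), (44, 16, 117, 146), (47, 16, 109, 148), (50, 15, 87, 156), (53, 11, 34, 179), (56, 3, 13, 210), (59, 173, 5, 223), (62, 0, 7, 189), (65, 174, 9, 141), (68, 126, 11, 115), (71, 116, 19, 110), (74, 114, 24, 108)]
s -1 [(41, 15, 147, 243), (44, 17, 120, 230), (47, 17, 117, 226), (50, 16, 112, 219), (53, 17
[... 1128 characters left out ...]
18], [536.0, 150.0]), ([511, 193, 50, 37, 1656], [535.0, 211.0]), ([0, 268, 37, 74, 114], [15.0, 299.0]), ([0, 288, 8, 13, 66], [2.0, 295.0])]
[([324, 148, 38, 35, 551], [341.0, 167.0]), ([468, 269, 93, 31, 196], [516.0, 286.0])]
[([532, 95, 24, 13, 212], [544.0, 101.0]), ([505, 108, 20, 32, 200], [513.0, 123.0]), ([332, 191, 22, 17, 170], [343.0, 199.0])]
[([318, 132, 22, 23, 224], [327.0, 142.0]), ([351, 142, 15, 12, 111], [358.0, 148.0]), ([311, 146, 10, 15, 64], [315.0, 152.0]), ([362, 151, 25, 66, 286], [373.0, 179.0]), ([332, 153, 18, 13, 143], [341.0, 159.0]), ([60, 175, 60, 42, 334], [97.0, 205.0]), ([239, 182, 17, 11, 132], [247.0, 187.0]), ([409, 269, 43, 41, 844], [427.0, 288.0])]
```

All three cameras show both tongues over the orange carton from about ±54 mm. The carton lies level at the mouth, and yellow's band has dropped by one more carton. Handing in.

```bash
python3 -c "
from workcell import robot
print(robot.finish_job())"
```

```text
the job is handed in; nothing more can be done
None
```

I handed the job in at about 50 s of the 72 s allowed: blue and then orange are pressed in on top of yellow, the last camera images show both catches shut over the pile, and the hand-in gave no verdict.

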